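# Fit socket pods to a desk power track behind a lever-lock switch

### The arm

A 6-joint arm with a two-finger parallel gripper is mounted at the origin on the work surface. World frame = base frame: x ahead of the robot, y to its left, z up, the work surface at z = 0. Lengths are in m, angles in rad, forces in N, time in s.
With the tool pointing down it reaches from about 0.225 to 0.875 m from the base axis. Payload 3.4 kg.
Tool frame: the origin (TCP) lies midway between the tips of the shut fingers; the grasp point (between the pads) lies 19 mm behind it (manip.tcp_to_grasp is the distance from the TCP to the grasp point, in m); x points along the fingers, y is the direction in which the jaws open and shut, and the axes are right-handed (so a half turn about x gives the same grasp; the last joint's range is limited). The gripper opens to 85 mm and grips with 20 to 120 N. Pads are 22 mm wide; open, the fingers measure 114 mm over their backs; the gripper's body (76 mm by 85 mm) begins 54 mm behind the grasp point. The pads swing forward as they close: fully open they stand 13 mm farther back than shut.
Start: joints at [1.221, 0.276, 1.505, -0, 1.361, -0.121], TCP at [0.13, 0.56, 0.2] pointing down, gripper open.
Joint ranges: [-2.89, 2.89], [-0.75, 2.08], [0.22, 2.7], [-1.18, 4.32], [0.11, 2.71], [-2.7, 2.7]. Speed limits (rad/s): [2.57, 2.57, 3.14, 3.14, 3.14, 3.14].

### API

Orientations are given as a unit quaternion [w, x, y, z].
In Python, from rig import readout, eyes, job, manip gives the robot as it stands. The module is installed in compiled form; this text tells all that it offers.
- The arm moves only by the tool carry_out, never from a script. Its argument "deltas" is one flat list of numbers, 7 for each row, row after row: the shift along the tool's x, y, z scaled (see below), then the turn, a rotation vector about the tool's x, y, z scaled (see below), then the opening, from -1 (shut) to 1 (fully open). In form: [dx, dy, dz, ax, ay, az, grip, dx, dy, dz, ax, ay, az, grip, ...]. A call has 1 to 10 rows; each row shifts and turns the commanded pose from where the row before left it, along the tool's axes as they then stand; what a row does not reach is not made up. The controller multiplies each number of a shift by 60 mm and each number of a turn by 4 degrees. A row lasts 1/8 s, in which the tool goes at most 62.5 mm and 10.7 degrees, less where a joint would pass 70% of its speed; a pose out of reach is approached as far as the arm can. A call with a number of a shift or a turn outside -1 to 1 is refused whole. A call with a gripper value outside its range is refused whole. The fingers move at their own pace and stop on an object; "newtons" is the grip in N (left out, the last holds). Time passes only in rows, so rows that do not move let the fingers close. It gives the time, the measured TCP pose, the force and the opening at its end, in the units of the state.
- readout.get_state(): the state, without advancing time (a new reading comes with each control period).
- eyes.get_image(name): name is "scene" or "top" or "wrist"; returns a dict with "color" (420x560x3 uint8, red, green, blue), "z_map" (420x560 float32, m along the optical axis (not along the pixel's ray), 0 where there is no reading), "mtx" (3x3 intrinsics, pixels), "origin" and "orientation" of the camera in the world. Camera axes: x right, y down, z forward; pixel columns grow to the right and rows downward; lengths in m; the calibration is good to about 2 mm. A picture is of the moment at which its call begins.
- job.sign_off(): hands the job in, once; it reports no verdict.
The state is a dict: "clock": time; "qpos": joint angles; "qd": joint speeds; "effort": joint torques, N m; "position": TCP position; "ee_rot": TCP orientation; "contact_force": force on the tool from outside, world axes, zero at the start; "moment": the same for the moment, N m; "width": finger opening in m.
Only numpy, scipy, OpenCV 4.12 (cv2) and the standard library are available. Lean on these libraries where they do the work, as an engineer would, in place of code of your own. Each camera call takes 0.05 s, during which the arm holds its last target.

### The job

Switch the desk power track off at its locking toggle: lift the collar on the lever, flip the lever to the robot's side of the box and let the collar drop home. Then twist the old pod (the tall slim one) a quarter turn, lift it out of the track and stand it upright in the small wooden tray, and fit every loose new socket pod instead: drop its foot into the slot until the flange sits on the track, and twist it a quarter turn so that it is locked square across the slot. When all that is done, lift the collar and flip the lever back to on; leave the other things on the table as they are.

Things in the scene. Friction and masses are not known exactly. Their poses are not given: they have to be found in the camera images.
- track: Aluminium power track fixed to the table, 76 mm wide (x), 420 mm long (y) with black end caps, 29 mm high. Origin: centre of its underside; y runs along the slot. Slot in the top: 34 mm wide, 400 mm long, undercut: rubber-faced lips 6 mm thick, below them a cavity 66 mm wide and 18 mm high on a 5 mm floor. Pods go anywhere along it: centres 85 mm or more apart, within 150 mm of the middle.
- slot_mid (a point): Point in the middle of the slot's length and width, level with the track's top face (29 mm above the table); axes as the track's.
- oldpod_mid (a point): The old pod, at the start locked in the track (its x axis across the slot), held only by friction under its flange. Flange, neck and foot as on the new pods, but its black grip body is taller and slimmer: 60 long (x), 26 wide (y), 64 mm high. This point: centre of the grip body, 58 mm above the underside of the foot. 0.24 kg.
- tray: Small wooden tray, fixed, 120 (x) by 140 (y) mm, walls 25 mm high and 4 mm thick, floor 4 mm thick. Origin: centre of its underside.
- lever (a joint): Angle of the switch lever (rad): 0 = ON, leaning 0.45 rad from vertical to the box's +x side (away from the robot); 0.9 = OFF, leaning 0.45 rad to the -x side (towards the robot). With the collar down it is locked and gives only about 0.09 rad at either end. It turns with slight friction (0.03 N m).
- collar (a joint): Lift of the collar along the lever (m): 0 = home, 0.020 = top of its travel. A spring pulls it home (5 N at home, 10 N at full lift). Lifted 12 mm or more its cross pin clears the gate and the lever is free to swing; lift 16 to 18 mm, swing to the far stop, then let go and it drops home.
- collar_mid (a point): Point to grip on the collar, on the axis of a black sleeve 28 mm across that is plain from 48 mm below to 10 mm above this point, with a flange 34 mm across, 6 mm thick above. Moves with the collar; z points up along the lever. 78 mm from the pivot with the collar home; the lever's ball end is 37 mm further out, and the steel gate cheeks reach out to 42 mm from the pivot.
- pivot (a point): Pivot of the lever in the grey switch box (130 mm in x, 90 mm in y, 45 mm high, fixed to the table), 40 mm above the table at the middle of the box. The lever turns about this point's y axis; the point's x axis points to the ON side.
- cup: White plastic cup standing among the pods, 66 mm across at the rim, 85 mm high; leave it alone. Origin: centre of its underside.
- mouse: Black computer mouse, 105 x 60 x 34 mm; leave alone. Origin: centre of its underside.
- stapler: Black stapler, 150 x 36 x 50 mm; leave alone. Origin: centre of its underside.
- pod1_mid (a point): A loose socket pod (2 to 4, all alike), upright. This point: centre of its black grip body, 60 long (x), 36 wide (y), 44 mm high; 48 mm above the underside of its foot. Below the body a round flange 50 mm across, 5 mm thick, a neck 27 mm across, and a steel foot bar 52 (x) by 26 (y) by 10 mm. Seated, the flange rests on the track (this point 56 mm above the table), foot in the cavity. 0.15 to 0.3 kg.
- pod2_mid (a point): Another socket pod like pod1; same point and axes.
- pod3_mid (a point): Another socket pod like pod1; same point and axes.
- pod4_mid (a point): Another socket pod like pod1; same point and axes.
Not all that is in view belongs to the job. What is shaped like the part that bears pod4_mid but orange is not meant. What is shaped like the part that bears oldpod_mid but green is not meant.

How it is judged:
On the way, in this order (a step that is already met when the one before it is completed fails the run):
1. the collar is lifted clear, the lever still on the ON side (value of joint collar above 0.01 m and value of joint lever below 0.3 rad).
2. the lever is at OFF with its collar home (value of joint lever above 0.78 rad and value of joint collar below 0.003 m), for 0.2 s.
3. every new pod is locked in the track and the old pod stands in the tray, with the switch off (x of pod1_mid in the frame of track between -0.008 and 0.008 m and y of pod1_mid in the frame of track between -0.19 and 0.19 m and z of pod1_mid in the frame of track between 0.0525 and 0.0605 m and angle between the x axis of each of pod1_mid, pod2_mid, pod3_mid, pod4_mid and the x axis of track, either way round below 0.35 rad and angle between each of pod1_mid, pod2_mid, pod3_mid, pod4_mid's own z axis and vertical below 0.12 rad and x of pod2_mid in the frame of track between -0.008 and 0.008 m and y of pod2_mid in the frame of track between -0.19 and 0.19 m and z of pod2_mid in the frame of track between 0.0525 and 0.0605 m and x of pod3_mid in the frame of track between -0.008 and 0.008 m and y of pod3_mid in the frame of track between -0.19 and 0.19 m and z of pod3_mid in the frame of track between 0.0525 and 0.0605 m and x of pod4_mid in the frame of track between -0.008 and 0.008 m and y of pod4_mid in the frame of track between -0.19 and 0.19 m and z of pod4_mid in the frame of track between 0.0525 and 0.0605 m and x of oldpod_mid in the frame of tray between -0.045 and 0.045 m and y of oldpod_mid in the frame of tray between -0.055 and 0.055 m and z of oldpod_mid in the frame of tray below 0.067 m and angle between oldpod_mid's own z axis and vertical below 0.2 rad and value of joint lever above 0.78 rad), for 0.2 s.
4. the collar is lifted clear again, the lever still on the OFF side (value of joint collar above 0.01 m and value of joint lever above 0.6 rad).
5. the lever is back at ON with its collar home (value of joint lever below 0.12 rad and value of joint collar below 0.003 m), for 0.2 s.
At the end, for the whole second after the job is handed in: The old pod stands upright (11 degrees) on the tray floor. Each new pod stands upright (7 degrees) in the track, flange down (4 mm), within 8 mm of the slot's centre line, square across it within 20 degrees. Lever ON (under 0.12 rad), collar home (under 3 mm) (all of step 5 and x of pod1_mid in the frame of track between -0.008 and 0.008 m and y of pod1_mid in the frame of track between -0.19 and 0.19 m and z of pod1_mid in the frame of track between 0.0525 and 0.0605 m and angle between the x axis of each of pod1_mid, pod2_mid, pod3_mid, pod4_mid and the x axis of track, either way round below 0.35 rad and angle between each of pod1_mid, pod2_mid, pod3_mid, pod4_mid's own z axis and vertical below 0.12 rad and x of pod2_mid in the frame of track between -0.008 and 0.008 m and y of pod2_mid in the frame of track between -0.19 and 0.19 m and z of pod2_mid in the frame of track between 0.0525 and 0.0605 m and x of pod3_mid in the frame of track between -0.008 and 0.008 m and y of pod3_mid in the frame of track between -0.19 and 0.19 m and z of pod3_mid in the frame of track between 0.0525 and 0.0605 m and x of pod4_mid in the frame of track between -0.008 and 0.008 m and y of pod4_mid in the frame of track between -0.19 and 0.19 m and z of pod4_mid in the frame of track between 0.0525 and 0.0605 m and x of oldpod_mid in the frame of tray between -0.045 and 0.045 m and y of oldpod_mid in the frame of tray between -0.055 and 0.055 m and z of oldpod_mid in the frame of tray below 0.067 m and angle between oldpod_mid's own z axis and vertical below 0.2 rad); the robot touches nothing.
It fails at once if a bystander is moved more than 5 cm or the cup is tipped over (distance of any of cup, mouse, stapler from where it was at the start of the episode above 0.05 m or angle between cup's own z axis and vertical above 0.7 rad).
Of pod1, pod2, pod3, pod4 only 2 to 4 are there at a start; the rules pass over those that are not, and their reading is None.
At some moment in a run one of pod1, pod2, pod3, pod4 may be knocked a few centimetres aside while the robot is not near it.
It also fails if it takes over 210 s, if anything falls off the work surface, if the arm or the gripper's body presses on something with over 40 N, if the wrist force passes 120 N, or if a joint passes its speed limit or range.

## Working session

There is one attempt and no reset: what is moved stays moved. The work goes in short steps, Python scripts to look and compute and a tool call to move; the robot and the scene stay as the last step left them, time stands still between calls to the robot, and variables do not carry over. Pictures are saved under pics/ and viewed, and the job is handed in when it is done.

Besides the shell and the picture viewer there is one more tool, called in YAML: its name, and indented under it one key for each argument. carry_out: Moves the arm, as the interface text tells. Its arguments: {"type":"object","properties":{"deltas":{"type":"array"},"newtons":{"type":"number"}},"required":["deltas"]}

```bash
mkdir -p pics; cat > h.py <<'E'
import numpy as np, cv2
from rig import readout, eyes, job, manip
from scipy.spatial.transform import Rotation as R
def q2R(q): return R.from_quat([q[1],q[2],q[3],q[0]]).as_matrix()
def grab(name,fn=None):
    im=eyes.get_image(name)
    if fn: cv2.imwrite('pics/'+fn,cv2.cvtColor(im['color'],cv2.COLOR_RGB2BGR))
    return im
def cloud(im):
    z=im['z_map'].astype(float); K=np.array(im['mtx']); h,w=z.shape
    u,v=np.meshgrid(np.arange(w),np.arange(h))
    P=np.stack([(u-K[0,2])*z/K[0,0],(v-K[1,2])*z/K[1,1],z],-1)
    return P@q2R(im['orientation']).T+np.array(im['origin'])
E
python3 - <<'E'
from h import *
print(readout.get_state())
for n in ['scene','top','wrist']:
    im=grab(n,n+'0.png'); print(n,im['origin'],im['orientation'],im['mtx'])
    np.savez('/tmp/'+n+'0.npz',c=im['color'],P=cloud(im),z=im['z_map'])
E
```

```text
{'clock': 0.0, 'qpos': array([ 1.22099706e+00,  2.76610090e-01,  1.50616094e+00, -3.52195393e-06,
        1.36070976e+00, -1.21029774e-01]), 'qd': array([ 0.00025176, -0.00073427,  0.00011976,  0.0001567 ,  0.00070407,
        0.00026827]), 'effort': array([ 4.34817230e-04, -4.16778123e+01, -2.45808452e+01,  2.92765990e-04,
        1.09553779e-02,  7.11799899e-07]), 'position': array([0.13021294, 0.55944239, 0.19922009]), 'ee_rot': array([ 0.70233117,  0.08005625,  0.70264021, -0.0813551 ]), 'contact_force': array([-0.4229485 ,  0.60704029,  0.63557178]), 'moment': array([ 0.01785595, -0.01299801, -0.00386021]), 'width': 0.08520486501329182}
scene [0.9860612  0.56700468 1.11591735] [-0.10738767  0.35699434  0.88365008 -0.28317039] [[425.10249939   0.         276.92274669]
 [  0.         425.10249939 205.52497115]
 [  0.           0.           1.        ]]
top [0.3875064  0.03521153 1.49048302] [-0.01871532  0.70910768 -0.70431757  0.0274371 ] [[463.15281153   0.         282.93394061]
 [  0.         463.15281153 207.45285305]
 [  0.           0.           1.        ]]
wrist [0.05573304 0.57667402 0.37244777] [0.11989393 0.77384806 0.61481512 0.09373897] [[303.41026432   0.         275.74044864]
 [  0.         303.41026432 207.5549462 ]
 [  0.           0.           1.        ]]
```

View pics/scene0.png

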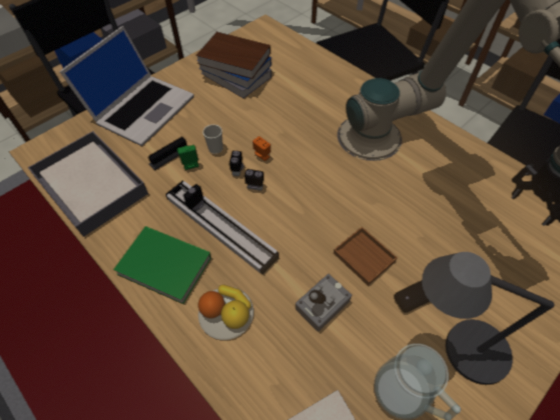

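View pics/top0.png

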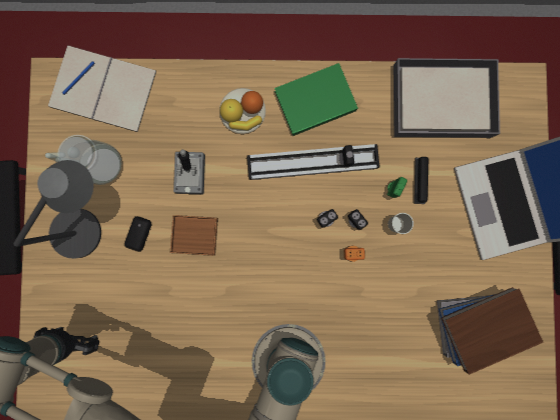

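View pics/wrist0.png

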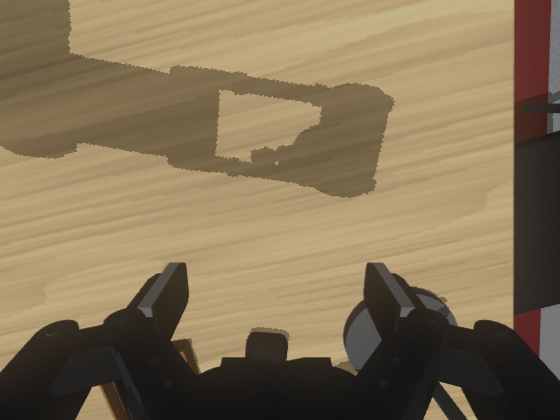

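The top view shows two black loose pods at about (327,218) and (357,219), and the old pod in the track at (348,156). The orange decoy is at (354,254) and the green one at (397,187). The cup is at (401,224), the stapler at (421,180), the mouse at (138,233), the tray at (194,235) and the switch box at (189,172). Next I measure them.

```bash
python3 - <<'E'
from h import *
d=np.load('/tmp/top0.npz'); c=d['c'];P=d['P']
a=cv2.resize(c[135:275,300:440],None,fx=4,fy=4,interpolation=cv2.INTER_CUBIC)
cv2.imwrite('pics/crop1.png',a[:,:,::-1])
a=cv2.resize(c[135:265,165:275],None,fx=5,fy=4.5,interpolation=cv2.INTER_CUBIC)
cv2.imwrite('pics/crop2.png',a[:,:,::-1])
d=np.load('/tmp/scene0.npz')
a=cv2.resize(d['c'][100:240,140:300],None,fx=4.5,fy=4,interpolation=cv2.INTER_CUBIC)
cv2.imwrite('pics/crop3.png',a[:,:,::-1])
print('table z', np.median(P[285:300,100:200,2]))
def blob(r0,r1,c0,c1,zlo,zhi):
    Q=P[r0:r1,c0:c1].reshape(-1,3); Q=Q[(Q[:,2]>zlo)&(Q[:,2]<zhi)]
    rc=cv2.minAreaRect(Q[:,:2].astype(np.float32)); return len(Q),Q.mean(0).round(4),rc, Q[:,2].max().round(3)
for n,a in dict(podA=(200,238,310,341,.05,.12),podB=(200,238,342,374,.05,.12),orange=(240,265,340,370,.05,.1),old=(140,172,335,362,.07,.14),track=(130,190,235,392,.024,.034),tray=(205,265,160,230,.015,.035),box=(145,200,165,215,.04,.05),cup=(205,245,380,420,.07,.1),green=(170,205,380,412,.06,.15)).items():
    print(n,blob(*a))
E
```

```text
table z -0.00015047874815998785
podA (228, array([ 0.4492, -0.117 ,  0.0697]), ((0.44998329877853394, -0.11817702651023865), (0.035681258887052536, 0.06038684770464897), 33.68892288208008), np.float64(0.08))
podB (234, array([ 0.4457, -0.2113,  0.0692]), ((0.4462139904499054, -0.21317504346370697), (0.0602838508784771, 0.03667082637548447), 38.827476501464844), np.float64(0.078))
orange (238, array([ 0.3407, -0.1998,  0.069 ]), ((0.3406657576560974, -0.20215684175491333), (0.03388786315917969, 0.0618312805891037), 0.601336658000946), np.float64(0.078))
old (189, array([ 0.6405, -0.1789,  0.0946]), ((0.6426703333854675, -0.18084345757961273), (0.06064514070749283, 0.026669207960367203), 6.558948040008545), np.float64(0.104))
track (1584, array([ 0.63  , -0.0707,  0.0291]), ((0.6437680721282959, -0.098139688372612), (0.4676855802536011, 0.167865589261055), 85.85191345214844), np.float64(0.034))
tray (252, array([0.3945, 0.3025, 0.0238]), ((0.3947714865207672, 0.3014599084854126), (0.14130298793315887, 0.11996643245220184), 86.67814636230469), np.float64(0.032))
box (743, array([0.5821, 0.314 , 0.0455]), ((0.5917326807975769, 0.3175828754901886), (0.12751320004463196, 0.09144541621208191), 0.4307052493095398), np.float64(0.05))
cup (114, array([ 0.4358, -0.3486,  0.0814]), ((0.4347449541091919, -0.34486281871795654), (0.061072397977113724, 0.06458858400583267), 0.19325707852840424), np.float64(0.092))
green (198, array([ 0.5461, -0.3343,  0.0868]), ((0.5461680293083191, -0.3368353247642517), (0.02751077152788639, 0.06051113083958626), 65.66714477539062), np.float64(0.098))
```

View pics/crop1.png

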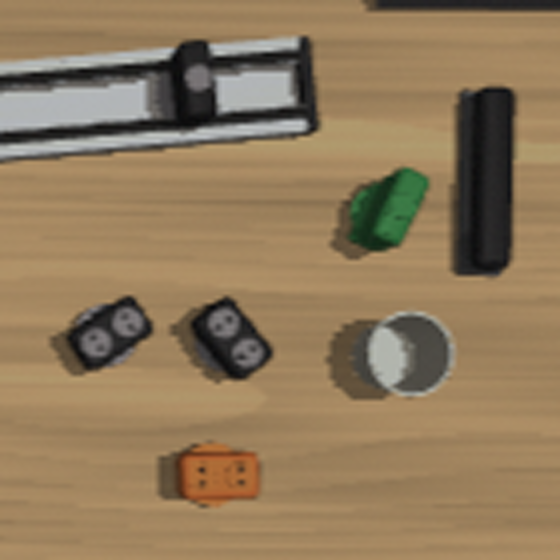

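View pics/crop2.png

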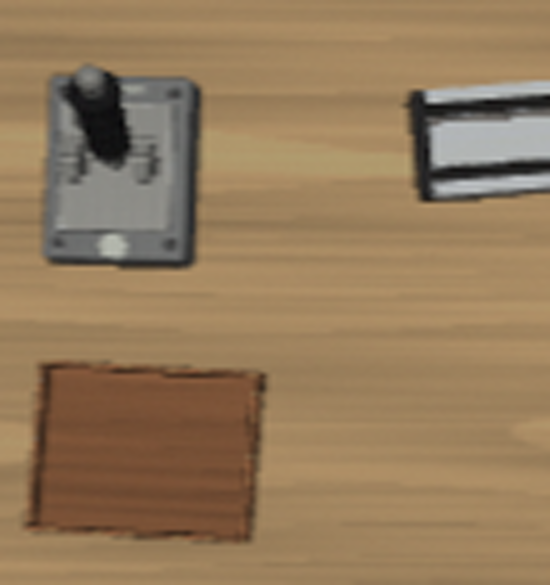

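View pics/crop3.png

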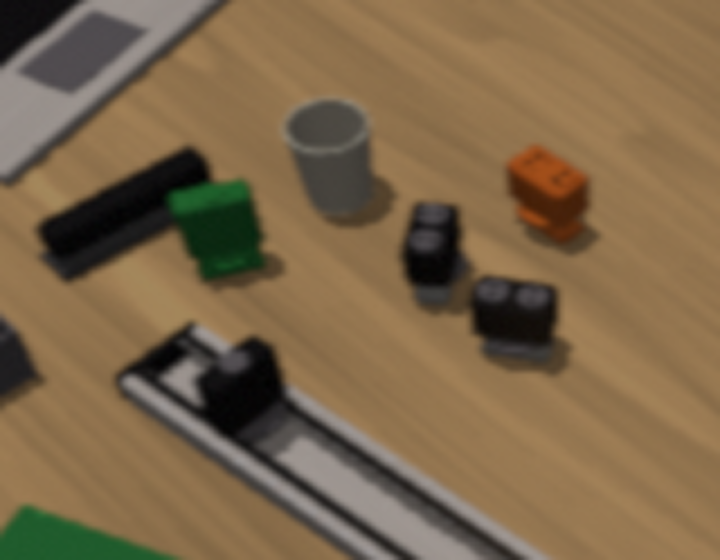

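```bash
python3 - <<'E'
from h import *
s=readout.get_state(); print('tool axes\n',q2R(s['ee_rot']).round(3))
for n in ['top','scene']:
    P=np.load(f'/tmp/{n}0.npz')['P']; Q=P.reshape(-1,3)
    # box
    def box(x0,x1,y0,y1,z0,z1):
        m=(Q[:,0]>x0)&(Q[:,0]<x1)&(Q[:,1]>y0)&(Q[:,1]<y1)&(Q[:,2]>z0)&(Q[:,2]<z1); return Q[m]
    b=box(.5,.68,.24,.39,.041,.049); print(n,'box',len(b),cv2.minAreaRect(b[:,:2].astype(np.float32)))
    l=box(.55,.72,.27,.37,.06,.2)
    print(' lever n',len(l),l.min(0).round(3),l.max(0).round(3))
    for z in np.arange(.06,.16,.01):
        k=l[(l[:,2]>=z)&(l[:,2]<z+.01)]
        if len(k): print('   z%.2f'%z,len(k),k.mean(0).round(4),np.ptp(k,axis=0).round(3))
    t=box(.57,.71,-.30,.18,.026,.032); print(' track',len(t),cv2.minAreaRect(t[:,:2].astype(np.float32)))
    # tray wall
    w=box(.3,.5,.2,.4,.021,.029); print(' tray',len(w),cv2.minAreaRect(w[:,:2].astype(np.float32)))
    for nm,a in dict(A=(.40,.50,-.17,-.07,.062,.075),B=(.40,.50,-.265,-.165,.062,.075),old=(.58,.70,-.23,-.13,.09,.105)).items():
        k=box(*a); 
        if len(k): print(' ',nm,len(k),cv2.minAreaRect(k[:,:2].astype(np.float32)),np.median(k[:,2]).round(4))
E
```

```text
tool axes
 [[-0.     0.227  0.974]
 [-0.001  0.974 -0.227]
 [-1.    -0.001 -0.   ]]
top box 636 ((0.5916914939880371, 0.3175879716873169), (0.127402201294899, 0.0914609506726265), 0.45474162697792053)
 lever n 274 [0.58 0.29 0.06] [0.646 0.345 0.148]
   z0.06 12 [0.5945 0.316  0.0643] [0.021 0.046 0.009]
   z0.07 53 [0.5975 0.3162 0.0759] [0.03  0.054 0.01 ]
   z0.08 54 [0.5954 0.3162 0.0837] [0.03  0.053 0.01 ]
   z0.09 22 [0.6081 0.3136 0.0947] [0.021 0.028 0.008]
   z0.10 21 [0.6123 0.3135 0.1055] [0.015 0.022 0.007]
   z0.11 15 [0.6174 0.3154 0.1153] [0.026 0.024 0.008]
   z0.12 49 [0.6282 0.3154 0.1252] [0.03  0.031 0.009]
   z0.13 28 [0.6277 0.3148 0.1338] [0.027 0.023 0.009]
   z0.14 20 [0.6362 0.3161 0.1438] [0.018 0.013 0.007]
 track 1172 ((0.6322286128997803, -0.07598765194416046), (0.07688965648412704, 0.4195011258125305), 5.532725811004639)
 tray 178 ((0.39478471875190735, 0.30168789625167847), (0.1408463418483734, 0.11996643245220184), 86.67814636230469)
  A 195 ((0.449765682220459, -0.11824581772089005), (0.034997306764125824, 0.06002790853381157), 34.05413055419922) 0.
[... 830 characters left out ...]
4 0.3184 0.1336] [0.029 0.028 0.01 ]
   z0.14 34 [0.6412 0.3157 0.1432] [0.017 0.015 0.007]
 track 1131 ((0.6344807147979736, -0.0779980719089508), (0.07941696792840958, 0.42298591136932373), 5.441033840179443)
 tray 271 ((0.39712318778038025, 0.3001461923122406), (0.14098764955997467, 0.12367162853479385), 86.5794906616211)
  A 171 ((0.45286837220191956, -0.11862891912460327), (0.038436487317085266, 0.06091935560107231), 34.15800857543945) 0.0707
  B 146 ((0.4506607949733734, -0.21125610172748566), (0.05938372761011124, 0.0350504070520401), 38.766380310058594) 0.0714
  old 152 ((0.6453402042388916, -0.17984595894813538), (0.05941223353147507, 0.024862755089998245), 6.888683319091797) 0.0991
```

```bash
cat >> h.py <<'E'
def plan(p,Rt,n=None,start=None):
    "constant row (units) repeated n times to go from the measured pose to p,Rt"
    s=readout.get_state() if start is None else None
    p0,R0=(np.array(s['position']),q2R(s['ee_rot'])) if start is None else start
    w=R.from_matrix(R0.T@Rt).as_rotvec(); d=R0.T@(np.array(p)-p0)
    if n is None: n=int(max(1,np.ceil(max(abs(np.degrees(w)).max()/4/.98,abs(d).max()/.06/.9))))
    while True:
        Rw=R.from_rotvec(w/n).as_matrix(); S=np.zeros((3,3)); A=np.eye(3)
        for k in range(n): S+=A; A=A@Rw
        st=np.linalg.solve(S,d)/.06
        if n>=1 and abs(st).max()<=1: break
        n+=1
    row=np.r_[st,np.degrees(w/n)/4].round(3)
    print('n',n,'row',row.tolist()); return n,row
def Rtool(x,y):
    x=np.array(x,float);x/=np.linalg.norm(x);y=np.array(y,float);y-=x*(x@y);y/=np.linalg.norm(y)
    return np.stack([x,y,np.cross(x,y)],1)
def down(yawdeg):
    "tool down, jaw direction y at yawdeg from world x"
    a=np.radians(yawdeg); return Rtool([0,0,-1],[np.cos(a),np.sin(a),0])
PIV=np.array([.593,.317,.040])
def lev(r,th,lift=0):
    "tool along lever at joint angle th, TCP r from pivot"
    a=.45-th; ax=np.array([np.sin(a),0,np.cos(a)]); return PIV+r*ax, Rtool(-ax,[0,1,0])
def st():
    s=readout.get_state(); print('t',round(s['clock'],2),'p',s['position'].round(4),'F',s['contact_force'].round(1),'w',round(s['width'],4),'q',s['qpos'].round(2)); return s
E
python3 - <<'E'
from h import *
p,Rt=lev(.157,0); print(p); plan(p,Rt)
E
```

```text
[0.66128959 0.317      0.1813702 ]
n 11 row [-0.144, -0.265, 0.841, -0.293, 0.583, -0.065]
```

```bash
python3 - <<'E'
from h import *
w=[.36,.31,.24]; Rw=down(90)
plan(w,Rw)
p,Rt=lev(.157,0); plan(p,Rt,start=(np.array(w),Rw))
E
```

```text
n 6 row [-0.112, -0.604, 0.726, -0.546, -0.001, 0.003]
n 7 row [-0.0, 0.017, 0.737, -0.0, 0.921, -0.0]
```

carry_out:
  deltas: [-0.112,-0.604,0.726,-0.546,0,0,1,-0.112,-0.604,0.726,-0.546,0,0,1,-0.112,-0.604,0.726,-0.546,0,0,1,-0.112,-0.604,0.726,-0.546,0,0,1,-0.112,-0.604,0.726,-0.546,0,0,1,-0.112,-0.604,0.726,-0.546,0,0,1,0,0,0,0,0,0,1]
  newtons: 60

```text
clock: 1.02
position: [0.363, 0.3079, 0.2407]
ee_rot: [0.708, 0.002, 0.706, -0.002]
contact_force: [-0.4, 0.6, 0.4]
width: 0.0854
```

carry_out:
  deltas: [0,0.017,0.737,0,0.921,0,1,0,0.017,0.737,0,0.921,0,1,0,0.017,0.737,0,0.921,0,1,0,0.017,0.737,0,0.921,0,1,0,0.017,0.737,0,0.921,0,1,0,0.017,0.737,0,0.921,0,1,0,0.017,0.737,0,0.921,0,1,0,0,0,0,0,0,1]

```text
clock: 2.02
position: [0.6634, 0.3174, 0.1699]
ee_rot: [0.526, -0.0, 0.85, -0.002]
contact_force: [-0.5, 0.2, -0.8]
width: 0.0855
```

```bash
python3 - <<'E'
from h import *
st(); p,Rt=lev(.157,0); print(p); plan(p,Rt)
im=grab('wrist','w1.png'); P=cloud(im); np.savez('/tmp/w1.npz',P=P,c=im['color'])
Q=P.reshape(-1,3)
m=(abs(Q[:,0]-.6)<.11)&(abs(Q[:,1]-.317)<.08)&(Q[:,2]>.055)&(Q[:,2]<.15); l=Q[m]
for z in np.arange(.05,.16,.01):
    k=l[(l[:,2]>=z)&(l[:,2]<z+.01)]
    if len(k): print('   z%.2f'%z,len(k),k.mean(0).round(4),k.min(0).round(3),k.max(0).round(3))
m=(abs(Q[:,0]-.6)<.11)&(abs(Q[:,1]-.317)<.08)&(Q[:,2]>.041)&(Q[:,2]<.049); print(cv2.minAreaRect(Q[m][:,:2].astype(np.float32)))
E
```

```text
t 2.02 p [0.6634 0.3174 0.1699] F [-0.5  0.2 -0.8] w 0.0855 q [ 0.29  0.85  0.65  0.14  2.08 -1.24]
[0.66128959 0.317      0.1813702 ]
n 1 row [-0.156, -0.008, -0.116, -0.05, -0.176, 0.043]
   z0.05 12 [0.594  0.3351 0.0585] [0.588 0.335 0.055] [0.6   0.338 0.06 ]
   z0.06 16 [0.6017 0.308  0.0686] [0.593 0.297 0.06 ] [0.61  0.346 0.07 ]
   z0.07 370 [0.6003 0.3175 0.0754] [0.581 0.289 0.07 ] [0.611 0.346 0.08 ]
   z0.08 431 [0.5949 0.3177 0.082 ] [0.581 0.291 0.08 ] [0.611 0.345 0.09 ]
   z0.09 70 [0.6071 0.3179 0.0949] [0.603 0.305 0.09 ] [0.614 0.33  0.1  ]
   z0.10 58 [0.611  0.3177 0.1046] [0.608 0.306 0.1  ] [0.614 0.328 0.11 ]
   z0.11 145 [0.6423 0.3165 0.1178] [0.612 0.302 0.11 ] [0.648 0.331 0.12 ]
   z0.12 749 [0.6294 0.3174 0.1259] [0.617 0.301 0.12 ] [0.644 0.333 0.13 ]
   z0.13 204 [0.6352 0.3174 0.1359] [0.619 0.308 0.13 ] [0.648 0.328 0.14 ]
   z0.14 306 [0.6395 0.3172 0.1421] [0.632 0.31  0.14 ] [0.646 0.325 0.146]
((0.5933473110198975, 0.3178885579109192), (0.08962778747081757, 0.12936356663703918), 89.05126953125)
```

View pics/w1.png

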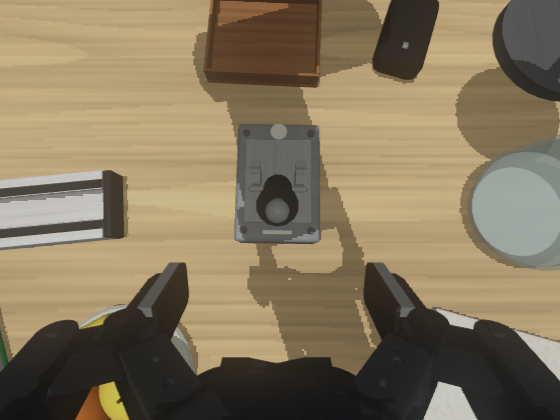

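```bash
sed -i 's/^PIV=.*/PIV=np.array([.5933,.3175,.040])/' h.py; python3 - <<'E'
from h import *
st(); p,Rt=lev(.110,0); print(p); plan(p,Rt,3); plan(*lev(.057,0),2,start=(p,Rt))
E
```

```text
t 2.08 p [0.6615 0.318  0.1746] F [-0.4 -0.1  0.7] w 0.0853 q [ 0.29  0.84  0.66  0.14  2.09 -1.24]
[0.64114621 0.3175     0.13904918]
n 3 row [0.227, -0.002, -0.014, -0.006, -0.045, 0.01]
n 2 row [0.442, 0.0, -0.0, 0.0, 0.0, 0.0]
```

carry_out:
  deltas: [0.227,0,-0.014,0,-0.045,0,1,0.227,0,-0.014,0,-0.045,0,1,0.227,0,-0.014,0,-0.045,0,1,0,0,0,0,0,0,1,0,0,0,0,0,0,1]

```text
clock: 2.7
position: [0.6409, 0.3182, 0.1484]
ee_rot: [0.537, -0.0, 0.844, 0.001]
contact_force: [-0.1, 0.9, -0.3]
width: 0.0853
```

```bash
python3 - <<'E'
from h import *
st(); plan(*lev(.057,0),3)
E
```

```text
t 2.7 p [0.6409 0.3182 0.1484] F [-0.1  0.9 -0.3] w 0.0853 q [ 0.29  0.79  0.81  0.13  1.96 -1.25]
n 3 row [0.341, -0.004, 0.021, 0.006, 0.058, -0.003]
```

carry_out:
  deltas: [0.341,-0.004,0.021,0,0.058,0,1,0.341,-0.004,0.021,0,0.058,0,1,0.341,-0.004,0.021,0,0.058,0,1,0,0,0,0,0,0,1,0,0,0,0,0,0,1,0,0,0,0,0,0,1]

```text
clock: 3.45
position: [0.6194, 0.3169, 0.0901]
ee_rot: [0.531, 0.0, 0.847, 0.0]
contact_force: [-0.1, -0.7, -0.1]
width: 0.0852
```

```bash
python3 - <<'E'
from h import *
st(); plan(*lev(.057,0),1); im=grab('wrist','w2.png')
E
```

```text
t 3.45 p [0.6194 0.3169 0.0901] F [-0.1 -0.7 -0.1] w 0.0852 q [ 0.3   0.79  0.96  0.13  1.82 -1.27]
n 1 row [-0.01, 0.009, -0.028, 0.003, -0.004, -0.012]
```

View pics/w2.png

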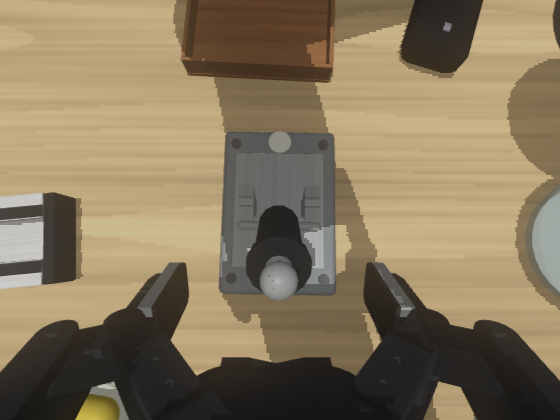

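The lever ball is at (278,280), centred between the pads at (170,290) and (385,290). Closing on the collar.

carry_out:
  deltas: [0,0,0,0,0,0,-1,0,0,0,0,0,0,-1,0,0,0,0,0,0,-1,0,0,0,0,0,0,-1,0,0,0,0,0,0,-1,0,0,0,0,0,0,-1,0,0,0,0,0,0,-1,0,0,0,0,0,0,-1]
  newtons: 80

```text
clock: 4.5
position: [0.6189, 0.318, 0.0895]
ee_rot: [0.531, 0.001, 0.847, 0.001]
contact_force: [1.8, 5.8, 5.9]
width: 0.0292
```

```bash
python3 - <<'E'
from h import *
st(); im=grab('wrist','w3.png')
E
```

```text
t 4.5 p [0.6189 0.318  0.0895] F [1.8 5.8 5.9] w 0.0292 q [ 0.3   0.79  0.96  0.14  1.82 -1.27]
```

View pics/w3.png

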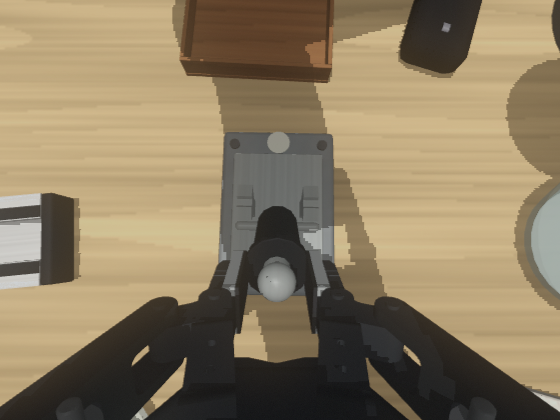

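carry_out:
  deltas: [-0.1,0,0,0,0,0,-1,-0.1,0,0,0,0,0,-1,-0.085,0,0,0,0,0,-1,0,0,0,0,0,0,-1,0,0,0,0,0,0,-1]

```text
clock: 5.18
position: [0.6239, 0.3178, 0.1009]
ee_rot: [0.528, -0.0, 0.849, 0.0]
contact_force: [-2.2, 5.4, -7.8]
width: 0.0292
```

```bash
python3 - <<'E'
from h import *
s=st(); d=s['position']-PIV; print('r',np.hypot(d[0],d[2]),'ang',.45-np.arctan2(d[0],d[2]))
im=grab('wrist','w4.png')
plan(*lev(.0735,.0),1)
plan(*lev(.0735,.9),14,start=lev(.0735,0))
E
```

```text
t 5.17 p [0.6239 0.3178 0.1009] F [-2.2  5.4 -7.8] w 0.0292 q [ 0.3   0.8   0.92  0.14  1.86 -1.26]
r 0.06815221921599184 ang -0.01526087989266145
n 1 row [-0.09, -0.004, -0.019, 0.01, -0.124, -0.001]
n 14 row [0.003, 0.0, -0.079, 0.0, -0.921, 0.0]
```

View pics/w4.png

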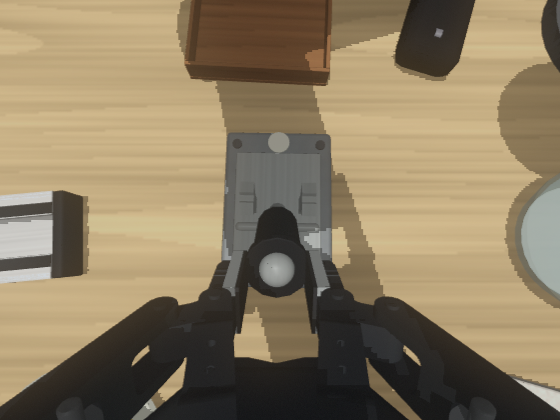

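carry_out:
  deltas: [-0.06,0,0,0,0,0,-1,0,0,0,0,0,0,-1,0,0,0,0,0,0,-1]

```text
clock: 5.6
position: [0.6252, 0.3178, 0.1039]
ee_rot: [0.528, -0.0, 0.849, 0.0]
contact_force: [-3.2, 5.7, -9.2]
width: 0.0295
```

```bash
python3 - <<'E'
from h import *
s=st(); d=s['position']-PIV; print('r',np.hypot(d[0],d[2]),'ang',.45-np.arctan2(d[0],d[2]))
E
```

```text
t 5.6 p [0.6252 0.3178 0.1039] F [-3.2  5.7 -9.2] w 0.0295 q [ 0.3   0.8   0.91  0.14  1.87 -1.26]
r 0.07141575203618931 ang -0.013767860248035335
```

carry_out:
  deltas: [0.002,0,-0.077,0,-0.921,0,-1,0.002,0,-0.077,0,-0.921,0,-1,0.002,0,-0.077,0,-0.921,0,-1,0.002,0,-0.077,0,-0.921,0,-1,0.002,0,-0.077,0,-0.921,0,-1,0.002,0,-0.077,0,-0.921,0,-1,0.002,0,-0.077,0,-0.921,0,-1,0,0,0,0,0,0,-1]

```text
clock: 6.6
position: [0.5926, 0.3183, 0.1122]
ee_rot: [0.704, 0.0, 0.71, 0.001]
contact_force: [0.4, 8.2, -9.2]
width: 0.0296
```

```bash
python3 - <<'E'
from h import *
s=st(); d=s['position']-PIV; print('r',np.hypot(d[0],d[2]),'ang',.45-np.arctan2(d[0],d[2]))
plan(*lev(.0735,.91),7)
E
```

```text
t 6.6 p [0.5926 0.3183 0.1122] F [ 0.4  8.2 -9.2] w 0.0296 q [ 0.39  0.48  1.41  0.    1.26 -1.19]
r 0.07222569922058032 ang 0.45989317783910616
n 7 row [0.0, -0.002, -0.078, 0.001, -0.957, -0.003]
```

Half-way, with the lever vertical and the collar still lifted (axial force 9 N). I continue to OFF.

carry_out:
  deltas: [0.002,0,-0.078,0,-0.95,0,-1,0.002,0,-0.078,0,-0.95,0,-1,0.002,0,-0.078,0,-0.95,0,-1,0.002,0,-0.078,0,-0.95,0,-1,0.002,0,-0.078,0,-0.95,0,-1,0.002,0,-0.078,0,-0.95,0,-1,0.002,0,-0.078,0,-0.95,0,-1,0,0,0,0,0,0,-1,0,0,0,0,0,0,-1]

```text
clock: 7.72
position: [0.5642, 0.3188, 0.1061]
ee_rot: [0.85, 0.0, 0.527, 0.002]
contact_force: [3.4, 10.1, -8.8]
width: 0.0293
```

```bash
python3 - <<'E'
from h import *
s=st(); d=s['position']-PIV; print('r',np.hypot(d[0],d[2]),'ang',.45-np.arctan2(d[0],d[2]))
plan(*lev(.0565,.9),3)
E
```

```text
t 7.72 p [0.5642 0.3188 0.1061] F [ 3.4 10.1 -8.8] w 0.0293 q [ 0.55  0.28  1.86 -0.4   0.63 -0.74]
r 0.07222557833935234 ang 0.8647532168161618
n 3 row [0.087, -0.007, -0.015, 0.005, 0.053, -0.015]
```

carry_out:
  deltas: [0,0,-0.06,0,0,0,-1,0.1,0,0,0,0,0,-1,0.1,0,0,0,0,0,-1,0.09,0,0,0,0,0,-1,0,0,0,0,0,0,-1,0,0,0,0,0,0,-1]

```text
clock: 8.48
position: [0.5706, 0.3189, 0.0916]
ee_rot: [0.851, 0.001, 0.525, 0.002]
contact_force: [1.6, 7.1, -0.1]
width: 0.0296
```

```bash
python3 - <<'E'
from h import *
s=st(); d=s['position']-PIV; print('r',np.hypot(d[0],d[2]),'ang',.45-np.arctan2(d[0],d[2]))
E
```

```text
t 8.47 p [0.5706 0.3189 0.0916] F [ 1.6  7.1 -0.1] w 0.0296 q [ 0.54  0.31  1.88 -0.42  0.59 -0.72]
r 0.056320311166636286 ang 0.8639912760790769
```

carry_out:
  deltas: [0,0,0,0,0,0,1,0,0,0,0,0,0,1,0,0,0,0,0,0,1,0,0,0,0,0,0,1,0,0,0,0,0,0,1,-0.5,0,0,0,0,0,1,-0.8,0,0,0,0,0,1,-0.8,0,0,0,0,0,1,0,0,0,0,0,0,1]

```text
clock: 9.6
position: [0.514, 0.3182, 0.2082]
ee_rot: [0.852, 0.002, 0.524, 0.002]
contact_force: [-0.2, -0.0, 0.5]
width: 0.0852
```

```bash
python3 - <<'E'
from h import *
s=st(); im=grab('top','t1.png'); P=cloud(im); Q=P.reshape(-1,3)
m=(abs(Q[:,0]-.59)<.11)&(abs(Q[:,1]-.317)<.04)&(Q[:,2]>.088)&(Q[:,2]<.15); l=Q[m]
for z in np.arange(.08,.16,.01):
    k=l[(l[:,2]>=z)&(l[:,2]<z+.01)]
    if len(k): print('   z%.2f'%z,len(k),k.mean(0).round(4),k.min(0).round(3),k.max(0).round(3))
im=grab('wrist','w5.png')
cv2.imwrite('pics/t1c.png',cv2.resize(cv2.imread('pics/t1.png')[130:280,160:440],None,fx=2.8,fy=2.8))
E
```

```text
t 9.6 p [0.514  0.3182 0.2082] F [-0.2 -0.   0.5] w 0.0852 q [ 0.61  0.13  1.79 -0.34  0.86 -0.79]
   z0.08 2 [0.582  0.3135 0.089 ] [0.582 0.311 0.089] [0.582 0.316 0.089]
   z0.09 15 [0.5757 0.313  0.0949] [0.563 0.305 0.09 ] [0.588 0.334 0.1  ]
   z0.10 9 [0.571  0.3112 0.105 ] [0.559 0.304 0.101] [0.577 0.319 0.109]
   z0.11 17 [0.5539 0.3151 0.1162] [0.539 0.305 0.11 ] [0.573 0.335 0.12 ]
   z0.12 46 [0.5558 0.3163 0.1253] [0.538 0.303 0.121] [0.568 0.333 0.13 ]
   z0.13 22 [0.5532 0.3179 0.1344] [0.538 0.307 0.13 ] [0.567 0.331 0.14 ]
   z0.14 20 [0.5453 0.3181 0.1433] [0.539 0.31  0.14 ] [0.551 0.326 0.148]
```

View pics/w5.png

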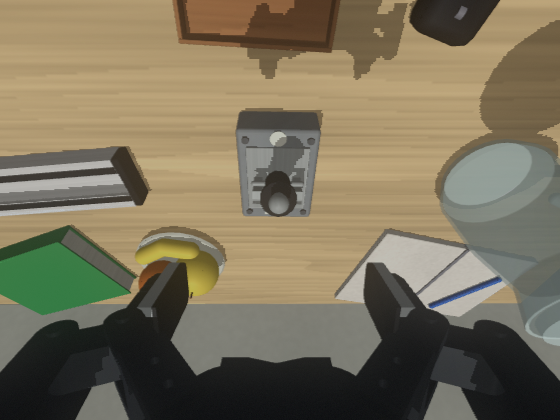

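View pics/t1c.png

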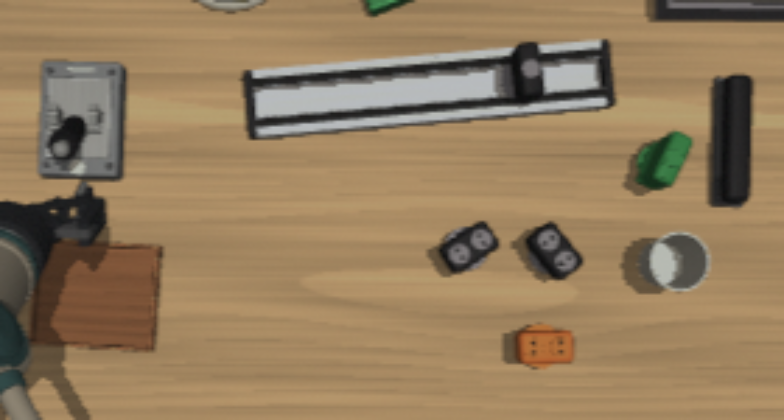

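The lever ball is at (278,203) in the wrist picture. It now leans towards the robot (x 0.545 against 0.543 expected), so the lever is OFF with the collar flange back at its home height. The pods haven't moved. Next is the old pod.

```bash
python3 - <<'E'
from h import *
s=st(); w=np.array([.6438,-.1804,.20]); plan(w,down(95.5))
E
```

```text
t 9.7 p [0.5127 0.3166 0.2036] F [0.6 0.3 0.8] w 0.0854 q [ 0.6   0.13  1.79 -0.34  0.86 -0.79]
n 10 row [0.055, -0.837, 0.176, -0.135, 0.661, 0.031]
```

carry_out:
  deltas: [0.055,-0.837,0.176,-0.135,0.661,0.031,1,0.055,-0.837,0.176,-0.135,0.661,0.031,1,0.055,-0.837,0.176,-0.135,0.661,0.031,1,0.055,-0.837,0.176,-0.135,0.661,0.031,1,0.055,-0.837,0.176,-0.135,0.661,0.031,1,0.055,-0.837,0.176,-0.135,0.661,0.031,1,0.055,-0.837,0.176,-0.135,0.661,0.031,1,0.055,-0.837,0.176,-0.135,0.661,0.031,1,0.055,-0.837,0.176,-0.135,0.661,0.031,1,0.055,-0.837,0.176,-0.135,0.661,0.031,1]

```text
clock: 10.95
position: [0.6436, -0.1824, 0.1971]
ee_rot: [0.704, -0.033, 0.708, 0.034]
contact_force: [0.5, -0.2, 0.0]
width: 0.0854
```

carry_out:
  deltas: [0,0,0,0,0,0,1,0,0,0,0,0,0,1,0,0,0,0,0,0,1]

```text
clock: 11.32
position: [0.6432, -0.1789, 0.1994]
ee_rot: [0.706, -0.034, 0.707, 0.034]
contact_force: [-0.5, 0.4, -0.2]
width: 0.0851
```

```bash
python3 - <<'E'
from h import *
s=st(); im=grab('wrist','w6.png'); P=cloud(im); Q=P.reshape(-1,3)
def box(x0,x1,y0,y1,z0,z1):
    m=(Q[:,0]>x0)&(Q[:,0]<x1)&(Q[:,1]>y0)&(Q[:,1]<y1)&(Q[:,2]>z0)&(Q[:,2]<z1); return Q[m]
k=box(.58,.70,-.25,-.12,.094,.101); print(len(k),cv2.minAreaRect(k[:,:2].astype(np.float32)),np.median(k[:,2]))
t=box(.55,.72,-.32,.2,.026,.032); print(len(t),t.min(0),t.max(0),cv2.minAreaRect(t[:,:2].astype(np.float32)))
plan([.6438,-.1804,.2],down(95.5))
E
```

```text
t 11.32 p [ 0.6432 -0.1789  0.1994] F [-0.5  0.4 -0.2] w 0.0851 q [-0.38  0.42  1.29 -0.    1.44 -2.04]
1429 ((0.6431465744972229, -0.18131454288959503), (0.058401137590408325, 0.024375073611736298), 7.887801170349121) 0.09702890377017814
12499 [ 0.55113185 -0.3196214   0.02600992] [0.71983336 0.13549801 0.03198514] ((0.6394178867340088, -0.09414717555046082), (0.45935627818107605, 0.15121221542358398), 86.7735366821289)
n 1 row [-0.001, -0.026, 0.005, 0.014, -0.008, -0.001]
```

View pics/w6.png

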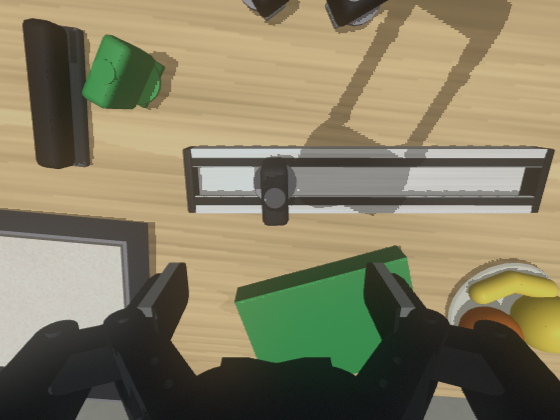

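The old pod is at (275,190) in the wrist picture, standing in the track and measured at (0.643,-0.181), top 0.097, matching the other views. Descending to grip it.

```bash
python3 - <<'E'
from h import *
plan([.6435,-.181,.049],down(97),5)
im=grab('wrist'); Q=cloud(im).reshape(-1,3)
m=(Q[:,2]>.0265)&(Q[:,2]<.0315)&(Q[:,0]>.585-.1*Q[:,1]-.02)&(Q[:,0]<.68-.1*(Q[:,1]+.05))&(Q[:,1]>-.3)&(Q[:,1]<.15); t=Q[m]
print(len(t),cv2.minAreaRect(t[:,:2].astype(np.float32)))
E
```

```text
n 5 row [0.503, -0.007, -0.0, -0.072, -0.002, -0.0]
12576 ((0.6332544088363647, -0.07597944140434265), (0.07633119076490402, 0.41990017890930176), 5.542806148529053)
```

carry_out:
  deltas: [0.503,-0.007,0,-0.072,0,0,1,0.503,-0.007,0,-0.072,0,0,1,0.503,-0.007,0,-0.072,0,0,1,0.503,-0.007,0,-0.072,0,0,1,0.503,-0.007,0,-0.072,0,0,1,0,0,0,0,0,0,1,0,0,0,0,0,0,1]

```text
clock: 12.3
position: [0.645, -0.1822, 0.0505]
ee_rot: [0.706, -0.043, 0.705, 0.042]
contact_force: [-0.1, 0.6, 0.8]
width: 0.0854
```

```bash
python3 - <<'E'
from h import *
s=st(); plan([.6435,-.181,.049],down(97),1)
E
```

```text
t 12.3 p [ 0.645  -0.1822  0.0505] F [-0.1  0.6  0.8] w 0.0854 q [-0.38  0.52  1.5  -0.    1.12 -2.07]
n 1 row [0.025, 0.022, -0.023, -0.01, 0.025, 0.021]
```

Good. Gripping.

carry_out:
  deltas: [0,0,0,0,0,0,-1,0,0,0,0,0,0,-1,0,0,0,0,0,0,-1,0,0,0,0,0,0,-1,0,0,0,0,0,0,-1,0,0,0,0,0,0,-1,0,0,0,0,0,0,-1,0,0,0,0,0,0,-1]
  newtons: 100

```text
clock: 13.3
position: [0.6444, -0.1819, 0.0498]
ee_rot: [0.706, -0.043, 0.706, 0.043]
contact_force: [-0.6, 1.9, 5.4]
width: 0.024
```

```bash
python3 - <<'E'
from h import *
s=st(); print(s['moment']); plan(s['position'],down(5.5))
E
```

```text
t 13.3 p [ 0.6444 -0.1819  0.0498] F [-0.6  1.9  5.4] w 0.024 q [-0.38  0.52  1.5   0.    1.12 -2.07]
[0.3451251  0.10535047 0.01350666]
n 24 row [0.0, 0.0, 0.0, 0.952, 0.0, -0.0]
```

carry_out:
  deltas: [0,0,0,0.952,0,0,-1,0,0,0,0.952,0,0,-1,0,0,0,0.952,0,0,-1,0,0,0,0.952,0,0,-1,0,0,0,0.952,0,0,-1,0,0,0,0.952,0,0,-1,0,0,0,0.952,0,0,-1,0,0,0,0.952,0,0,-1]

```text
clock: 14.3
position: [0.6462, -0.1859, 0.05]
ee_rot: [0.694, 0.143, 0.69, -0.147]
contact_force: [1.6, -4.4, 2.3]
width: 0.0236
```

```bash
python3 - <<'E'
from h import *
s=st(); print(s['moment']); plan([.6440,-.1815,.0498],down(5.5))
E
```

```text
t 14.3 p [ 0.6462 -0.1859  0.05  ] F [ 1.6 -4.4  2.3] w 0.0236 q [-0.38  0.52  1.5  -0.01  1.12 -1.54]
[-1.09274829 -0.24031014  0.11074999]
n 16 row [0.0, 0.001, -0.005, 0.952, 0.008, 0.001]
```

carry_out:
  deltas: [0,0,0,0.952,0,0,-1,0,0,0,0.952,0,0,-1,0,0,0,0.952,0,0,-1,0,0,0,0.952,0,0,-1,0,0,0,0.952,0,0,-1,0,0,0,0.952,0,0,-1,0,0,0,0.952,0,0,-1,0,0,0,0.952,0,0,-1]

```text
clock: 15.3
position: [0.6457, -0.1863, 0.0501]
ee_rot: [0.632, 0.319, 0.628, -0.323]
contact_force: [0.2, -5.1, 2.9]
width: 0.0238
```

carry_out:
  deltas: [0,0,0,0.952,0,0,-1,0,0,0,0.952,0,0,-1,0,0,0,0.952,0,0,-1,0,0,0,0.952,0,0,-1,0,0,0,0.952,0,0,-1,0,0,0,0.952,0,0,-1,0,0,0,0.952,0,0,-1,0,0,0,0.9,0,0,-1,0,0,0,0,0,0,-1]

```text
clock: 16.42
position: [0.6448, -0.1867, 0.0501]
ee_rot: [0.527, 0.472, 0.522, -0.476]
contact_force: [-2.0, -5.8, 5.0]
width: 0.0238
```

```bash
python3 - <<'E'
from h import *
s=st(); print(s['moment']); plan([.6440,-.1815,.0498],down(5.5))
im=grab('wrist','w7.png')
E
```

```text
t 16.43 p [ 0.6448 -0.1867  0.0501] F [-2.  -5.8  5. ] w 0.0238 q [-0.38  0.52  1.5  -0.01  1.12 -0.48]
[-1.43317002  0.31643866  0.14603983]
n 1 row [0.004, -0.005, -0.088, 0.078, 0.118, -0.012]
```

View pics/w7.png

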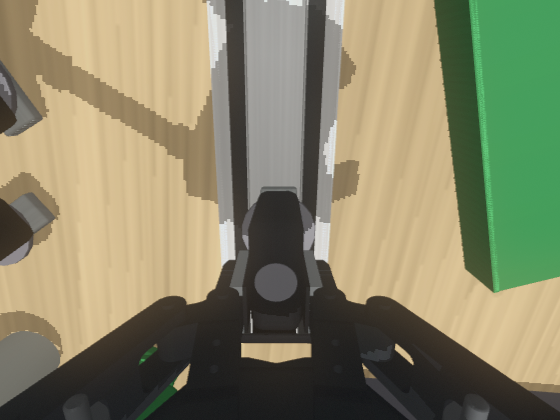

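The pod body (275,260) now lies along the slot and is centred, with the foot tip visible at (278,188). Lifting.

carry_out:
  deltas: [-0.15,0,0,0,0,0,-1,-0.3,0,0,0,0,0,-1,-0.5,0,0,0,0,0,-1,-0.5,0,0,0,0,0,-1,-0.5,0,0,0,0,0,-1,-0.3,0,0,0,0,0,-1,0,0,0,0,0,0,-1,0,0,0,0,0,0,-1]

```text
clock: 17.48
position: [0.6436, -0.1818, 0.1832]
ee_rot: [0.524, 0.474, 0.525, -0.475]
contact_force: [0.5, -0.7, -2.3]
width: 0.0235
```

```bash
python3 - <<'E'
from h import *
s=st(); 
im=grab('wrist','w8.png'); grab('scene','s8.png')
n,r=plan([.396,.301,.20],down(30))
E
```

```text
t 17.48 p [ 0.6436 -0.1818  0.1832] F [ 0.5 -0.7 -2.3] w 0.0235 q [-0.38  0.43  1.31 -0.    1.4  -0.48]
n 10 row [-0.028, -0.166, -0.896, -0.606, -0.002, 0.003]
```

View pics/s8.png

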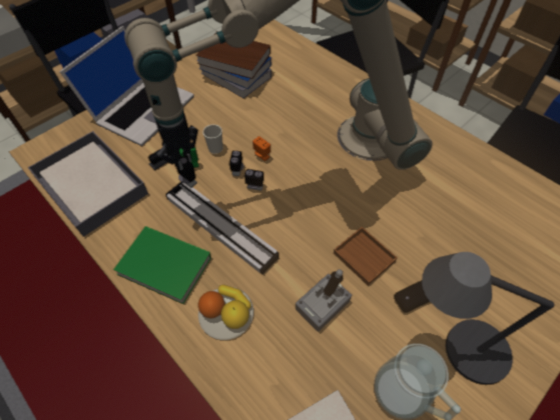

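View pics/w8.png

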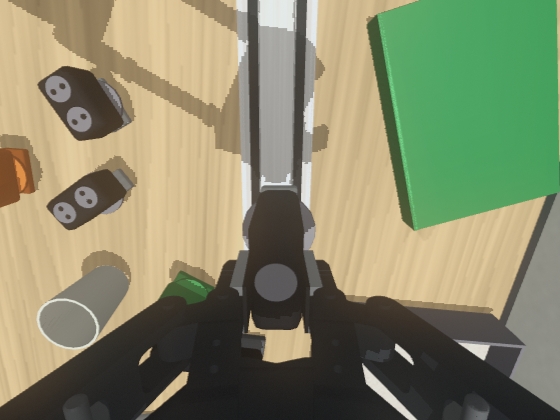

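```bash
python3 - <<'E'
from h import *
n,r=plan([.396,.301,.20],down(-3.3),10)
E
```

```text
n 10 row [-0.028, -0.389, -0.817, 0.226, -0.001, 0.004]
```

carry_out:
  deltas: [-0.028,-0.389,-0.817,0.226,0,0,-1,-0.028,-0.389,-0.817,0.226,0,0,-1,-0.028,-0.389,-0.817,0.226,0,0,-1,-0.028,-0.389,-0.817,0.226,0,0,-1,-0.028,-0.389,-0.817,0.226,0,0,-1,-0.028,-0.389,-0.817,0.226,0,0,-1,-0.028,-0.389,-0.817,0.226,0,0,-1,-0.028,-0.389,-0.817,0.226,0,0,-1,-0.028,-0.389,-0.817,0.226,0,0,-1,-0.028,-0.389,-0.817,0.226,0,0,-1]

```text
clock: 18.82
position: [0.3955, 0.3016, 0.2]
ee_rot: [-0.485, -0.514, -0.485, 0.515]
contact_force: [0.4, 0.8, -2.0]
width: 0.0236
```

carry_out:
  deltas: [0,0,0,0,0,0,-1,0,0,0,0,0,0,-1,0,0,0,0,0,0,-1]

```text
clock: 19.2
position: [0.3971, 0.2993, 0.2002]
ee_rot: [-0.485, -0.514, -0.485, 0.515]
contact_force: [-0.1, -0.4, -3.1]
width: 0.0236
```

```bash
python3 - <<'E'
from h import *
s=st(); 
im=grab('wrist','w9.png')
plan([.396,.301,.055],down(-3.3),5)
E
```

```text
t 19.2 p [0.3971 0.2993 0.2002] F [-0.1 -0.4 -3.1] w 0.0236 q [ 0.51  0.16  1.66 -0.    1.32  0.57]
n 5 row [0.484, -0.004, -0.006, -0.005, 0.003, 0.002]
```

View pics/w9.png

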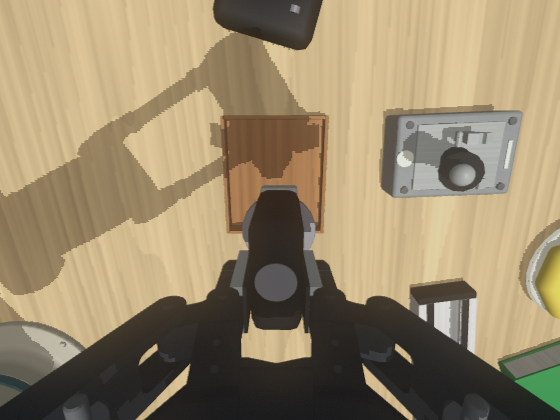

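carry_out:
  deltas: [0.484,0,0,0,0,0,-1,0.484,0,0,0,0,0,-1,0.484,0,0,0,0,0,-1,0.484,0,0,0,0,0,-1,0.4,0,0,0,0,0,-1,0,0,0,0,0,0,-1,0,0,0,0,0,0,-1]

```text
clock: 20.12
position: [0.3979, 0.3003, 0.0613]
ee_rot: [0.485, 0.515, 0.485, -0.514]
contact_force: [0.1, 1.3, -1.8]
width: 0.0237
```

```bash
python3 - <<'E'
from h import *
s=st(); plan([.396,.301,.0455],down(-3.3),2)
E
```

```text
t 20.12 p [0.3979 0.3003 0.0613] F [ 0.1  1.3 -1.8] w 0.0237 q [ 0.51  0.28  1.88 -0.    0.98  0.57]
n 2 row [0.132, -0.016, -0.005, -0.008, -0.003, -0.008]
```

carry_out:
  deltas: [0.132,-0.016,0,0,0,0,-1,0.11,-0.016,0,0,0,0,-1,0,0,0,0,0,0,-1,0,0,0,0,0,0,-1]

```text
clock: 20.62
position: [0.3946, 0.3004, 0.0459]
ee_rot: [-0.485, -0.514, -0.485, 0.514]
contact_force: [1.3, -0.0, -1.7]
width: 0.0237
```

carry_out:
  deltas: [0.04,0,0,0,0,0,-1,0,0,0,0,0,0,-1]

```text
clock: 20.88
position: [0.395, 0.3005, 0.0456]
ee_rot: [0.486, 0.514, 0.485, -0.514]
contact_force: [-3.0, -2.6, 13.9]
width: 0.0238
```

Contact with the tray floor (14 N) at the expected height. Releasing and rising.

carry_out:
  deltas: [-0.02,0,0,0,0,0,-1,0,0,0,0,0,0,1,0,0,0,0,0,0,1,0,0,0,0,0,0,1,0,0,0,0,0,0,1,0,0,0,0,0,0,1,-0.4,0,0,0,0,0,1,-0.9,0,0,0,0,0,1,-0.9,0,0,0,0,0,1,-0.6,0,0,0,0,0,1]

```text
clock: 22.12
position: [0.3956, 0.3009, 0.2155]
ee_rot: [0.486, 0.515, 0.485, -0.513]
contact_force: [-0.4, 0.7, -0.6]
width: 0.0855
```

carry_out:
  deltas: [0,0,0,0,0,0,1,0,0,0,0,0,0,1,0,0,0,0,0,0,1]

```text
clock: 22.5
position: [0.3939, 0.3, 0.2111]
ee_rot: [-0.485, -0.513, -0.486, 0.516]
contact_force: [0.0, 0.2, 0.2]
width: 0.0853
```

```bash
cat >> h.py <<'E'
def box(Q,x0,x1,y0,y1,z0,z1):
    m=(Q[:,0]>x0)&(Q[:,0]<x1)&(Q[:,1]>y0)&(Q[:,1]<y1)&(Q[:,2]>z0)&(Q[:,2]<z1); return Q[m]
def rect(Q,*a):
    k=box(Q,*a); r=cv2.minAreaRect(k[:,:2].astype(np.float32)); print(len(k),np.round(r[0],4),np.round(r[1],4),round(r[2],2),'z',np.median(k[:,2]).round(4)); return r
E
python3 - <<'E'
from h import *
s=st(); im=grab('wrist','w10.png'); Q=cloud(im).reshape(-1,3)
rect(Q,.3,.5,.2,.4,.085,.10)
im=grab('top','t2.png');Q=cloud(im).reshape(-1,3)
rect(Q,.40,.50,-.17,-.07,.062,.075);rect(Q,.40,.50,-.265,-.165,.062,.075)
im=grab('scene');Q=cloud(im).reshape(-1,3)
rect(Q,.40,.50,-.17,-.07,.062,.075);rect(Q,.40,.50,-.265,-.165,.062,.075)
E
```

```text
t 22.5 p [0.3939 0.3    0.2111] F [0.  0.2 0.2] w 0.0853 q [ 0.51  0.15  1.64 -0.    1.35  0.57]
1469 [0.3975 0.3008] [0.0595 0.0258] 87.6 z 0.093
208 [ 0.4497 -0.1183] [0.0352 0.0597] 34.06 z 0.0697
208 [ 0.446  -0.2125] [0.0597 0.0356] 39.56 z 0.0695
169 [ 0.453  -0.1175] [0.0373 0.0601] 35.62 z 0.0713
146 [ 0.45   -0.2118] [0.0603 0.0357] 38.96 z 0.0708
```

View pics/w10.png

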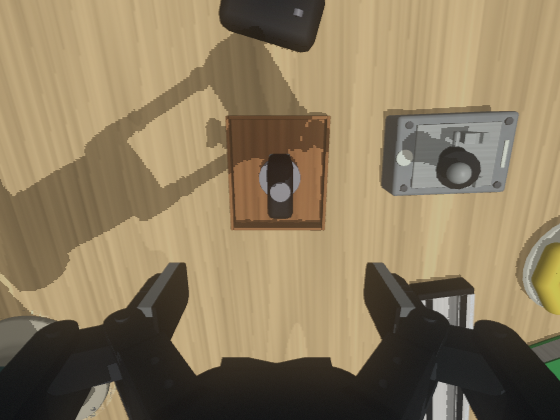

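View pics/t2.png

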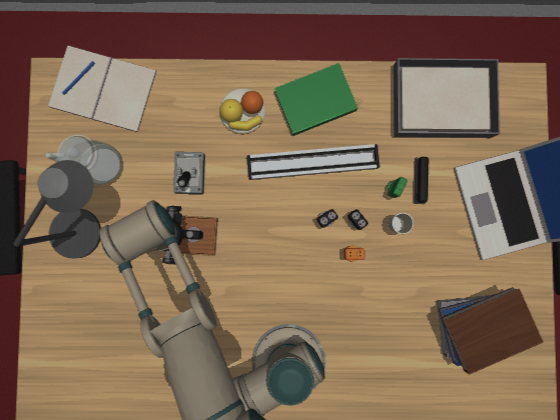

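The old pod stands upright in the tray at (280,185) in the wrist picture, (0.3975,0.3008), top 0.093. Both loose pods are where they were. Next I go to pod A at about (0.451,-0.118).

```bash
python3 - <<'E'
from h import *
plan([.451,-.118,.18],down(34),10)
E
```

```text
n 10 row [0.053, -0.072, 0.712, -0.932, 0.001, 0.004]
```

carry_out:
  deltas: [0.053,-0.072,0.712,-0.932,0,0,1,0.053,-0.072,0.712,-0.932,0,0,1,0.053,-0.072,0.712,-0.932,0,0,1,0.053,-0.072,0.712,-0.932,0,0,1,0.053,-0.072,0.712,-0.932,0,0,1,0.053,-0.072,0.712,-0.932,0,0,1,0.053,-0.072,0.712,-0.932,0,0,1,0.053,-0.072,0.712,-0.932,0,0,1,0.053,-0.072,0.712,-0.932,0,0,1,0.053,-0.072,0.712,-0.932,0,0,1]

```text
clock: 23.9
position: [0.4515, -0.119, 0.1806]
ee_rot: [0.624, 0.331, 0.625, -0.332]
contact_force: [0.5, 0.0, 0.2]
width: 0.0855
```

carry_out:
  deltas: [0,0,0,0,0,0,1,0,0,0,0,0,0,1,0,0,0,0,0,0,1]

```text
clock: 24.28
position: [0.4508, -0.1165, 0.181]
ee_rot: [0.624, 0.332, 0.625, -0.332]
contact_force: [0.0, 0.0, 0.0]
width: 0.0851
```

```bash
python3 - <<'E'
from h import *
s=st(); im=grab('wrist','w11.png'); Q=cloud(im).reshape(-1,3)
rect(Q,.40,.50,-.17,-.07,.066,.075)
rect(Q,.40,.50,-.265,-.165,.066,.075)
plan([.451,-.118,.036],down(34),5)
E
```

```text
t 24.27 p [ 0.4508 -0.1165  0.181 ] F [0. 0. 0.] w 0.0851 q [-0.4   0.12  1.75 -0.    1.26 -1.  ]
1917 [ 0.4508 -0.1177] [0.034  0.0579] 33.12 z 0.0694
1555 [ 0.447  -0.2125] [0.0583 0.0339] 39.46 z 0.0694
n 5 row [0.484, -0.003, 0.004, 0.002, -0.0, 0.001]
```

View pics/w11.png

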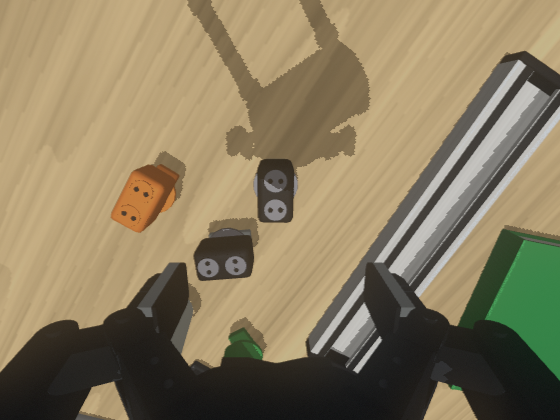

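Wrist view: pod A at (275,190), pod B at (223,257), orange decoy at (145,200). Pod A lies squarely between the finger planes. Descending.

carry_out:
  deltas: [0.484,-0.003,0.004,0,0,0,1,0.484,-0.003,0.004,0,0,0,1,0.484,-0.003,0.004,0,0,0,1,0.484,-0.003,0.004,0,0,0,1,0.46,-0.003,0.004,0,0,0,1,0,0,0,0,0,0,1,0,0,0,0,0,0,1]

```text
clock: 25.2
position: [0.4521, -0.119, 0.0383]
ee_rot: [0.625, 0.332, 0.624, -0.332]
contact_force: [0.4, -0.4, -0.2]
width: 0.0856
```

```bash
python3 - <<'E'
from h import *
s=st(); plan([.451,-.1178,.036],down(34),1)
E
```

```text
t 25.2 p [ 0.4521 -0.119   0.0383] F [ 0.4 -0.4 -0.2] w 0.0856 q [-0.41  0.27  1.97 -0.    0.9  -1.  ]
n 1 row [0.038, -0.003, -0.027, 0.006, 0.022, -0.007]
```

carry_out:
  deltas: [0.03,0,-0.02,0,0,0,-1,0,0,0,0,0,0,-1,0,0,0,0,0,0,-1,0,0,0,0,0,0,-1,0,0,0,0,0,0,-1,0,0,0,0,0,0,-1,0,0,0,0,0,0,-1]
  newtons: 100

```text
clock: 26.08
position: [0.4511, -0.1183, 0.0369]
ee_rot: [0.625, 0.332, 0.624, -0.332]
contact_force: [-0.7, 1.7, 8.6]
width: 0.0294
```

```bash
python3 - <<'E'
from h import *
s=st(); p=s['position']; print(R.from_matrix(q2R(s['ee_rot'])).as_matrix().round(3)); 
E
```

```text
t 26.07 p [ 0.4511 -0.1183  0.0369] F [-0.7  1.7  8.6] w 0.0294 q [-0.41  0.27  1.97 -0.    0.89 -1.  ]
[[ 0.001  0.829  0.559]
 [-0.001  0.559 -0.829]
 [-1.     0.001  0.001]]
```

```bash
python3 - <<'E'
from h import *
s=st(); grab('wrist','w12.png'); 
E
```

```text
t 26.07 p [ 0.4511 -0.1183  0.0369] F [-0.7  1.7  8.6] w 0.0294 q [-0.41  0.27  1.97 -0.    0.89 -1.  ]
```

View pics/w12.png

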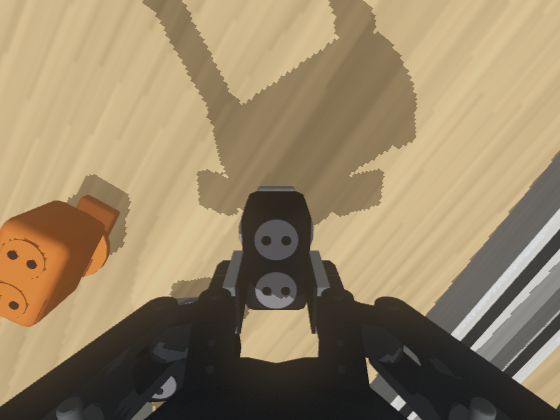

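The pod is held between the pads at (277,250). Lifting it and carrying it to the slot.

carry_out:
  deltas: [-0.2,0,0,0,0,0,-1,-0.6,0,0,0,0,0,-1,-0.8,0,0,0,0,0,-1,-0.4,0,0,0,0,0,-1,0,0,0,0,0,0,-1,0,0,0,0,0,0,-1]

```text
clock: 26.88
position: [0.4497, -0.1177, 0.1545]
ee_rot: [0.623, 0.332, 0.625, -0.332]
contact_force: [-0.6, 0.6, -1.8]
width: 0.0288
```

```bash
cat >> h.py <<'E'
TC=np.array([.6332,-.0765]); TY=np.radians(5.5)
def slot(y,z,x=0):
    return np.array([TC[0]+x*np.cos(TY)-y*np.sin(TY),TC[1]+x*np.sin(TY)+y*np.cos(TY),z])
def intrack(p):
    d=np.array(p[:2])-TC; return np.round([d[0]*np.cos(TY)+d[1]*np.sin(TY),-d[0]*np.sin(TY)+d[1]*np.cos(TY)],4)
E
python3 - <<'E'
from h import *
s=st(); grab('wrist','w13.png'); plan(slot(.06,.13),down(5.5))
E
```

```text
t 26.88 p [ 0.4497 -0.1177  0.1545] F [-0.6  0.6 -1.8] w 0.0288 q [-0.41  0.14  1.8  -0.    1.2  -1.  ]
n 8 row [0.05, 0.426, -0.06, 0.89, -0.003, 0.005]
```

View pics/w13.png

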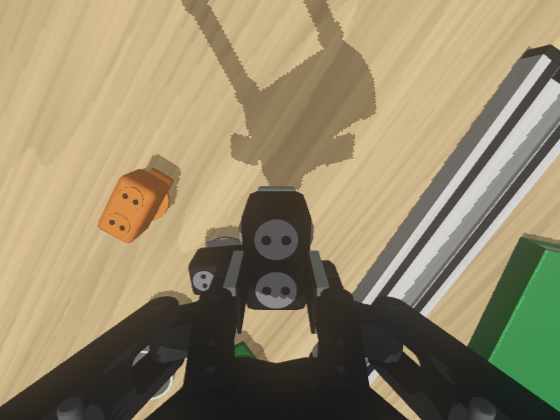

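carry_out:
  deltas: [0.05,0.426,-0.06,0.89,0,0,-1,0.05,0.426,-0.06,0.89,0,0,-1,0.05,0.426,-0.06,0.89,0,0,-1,0.05,0.426,-0.06,0.89,0,0,-1,0.05,0.426,-0.06,0.89,0,0,-1,0.05,0.426,-0.06,0.89,0,0,-1,0.05,0.426,-0.06,0.89,0,0,-1,0.05,0.426,-0.06,0.89,0,0,-1,0,0,0,0,0,0,-1,0,0,0,0,0,0,-1]

```text
clock: 28.18
position: [0.6269, -0.0174, 0.1299]
ee_rot: [0.523, 0.474, 0.525, -0.476]
contact_force: [-0.2, 0.1, -1.7]
width: 0.0293
```

carry_out:
  deltas: [0,0,0,0,0,0,-1]

```text
clock: 28.3
position: [0.6274, -0.0176, 0.1311]
ee_rot: [0.523, 0.475, 0.524, -0.476]
contact_force: [0.3, -0.7, -2.1]
width: 0.0294
```

```bash
python3 - <<'E'
from h import *
s=st(); grab('wrist','w14.png'); print(intrack(s['position'])); plan(slot(.06,.13),down(5.5),1); plan(slot(.06,.075),down(5.5),3)
E
```

```text
t 28.3 p [ 0.6274 -0.0176  0.1311] F [ 0.3 -0.7 -2.1] w 0.0294 q [-0.14  0.4   1.49 -0.    1.25 -0.23]
[-0.0002  0.0592]
n 1 row [0.023, -0.001, -0.014, -0.003, 0.005, 0.016]
n 3 row [0.313, -0.0, -0.005, -0.001, 0.002, 0.005]
```

View pics/w14.png

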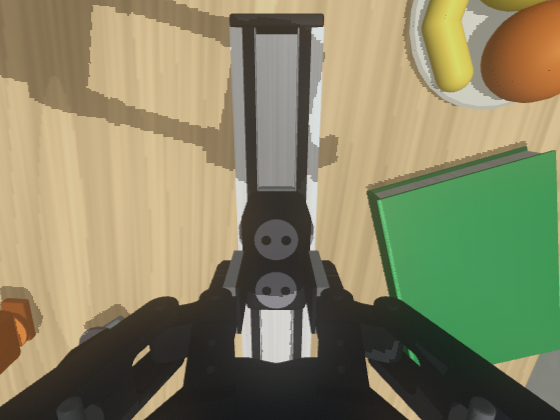

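The pod is over the slot, which is symmetric about column 277. Lowering it.

carry_out:
  deltas: [0.313,0,0,0,0,0,-1,0.313,0,0,0,0,0,-1,0.313,0,0,0,0,0,-1,0,0,0,0,0,0,-1,0,0,0,0,0,0,-1]

```text
clock: 28.98
position: [0.6289, -0.0176, 0.076]
ee_rot: [0.524, 0.476, 0.523, -0.475]
contact_force: [0.6, 0.9, -0.8]
width: 0.0291
```

```bash
python3 - <<'E'
from h import *
s=st(); print(intrack(s['position'])); plan(slot(.06,.045),down(5.5),3)
E
```

```text
t 28.98 p [ 0.6289 -0.0176  0.076 ] F [ 0.6  0.9 -0.8] w 0.0291 q [-0.14  0.44  1.57 -0.    1.13 -0.23]
[0.0014 0.059 ]
n 3 row [0.172, -0.008, -0.005, -0.001, 0.003, -0.005]
```

carry_out:
  deltas: [0.172,-0.008,0,0,0,0,-1,0.172,-0.008,0,0,0,0,-1,0.15,-0.004,0,0,0,0,-1,0,0,0,0,0,0,-1,0,0,0,0,0,0,-1]

```text
clock: 29.6
position: [0.6272, -0.0175, 0.0451]
ee_rot: [0.523, 0.475, 0.524, -0.476]
contact_force: [-0.3, 0.1, -1.8]
width: 0.0292
```

```bash
python3 - <<'E'
from h import *
s=st(); print(intrack(s['position'])); 
E
```

```text
t 29.6 p [ 0.6272 -0.0175  0.0451] F [-0.3  0.1 -1.8] w 0.0292 q [-0.14  0.47  1.61 -0.    1.06 -0.23]
[-0.0003  0.0593]
```

carry_out:
  deltas: [0.03,0,0,0,0,0,-1,0,0,0,0,0,0,-1,0,0,0,0,0,0,-1]

```text
clock: 29.98
position: [0.6273, -0.0175, 0.045]
ee_rot: [0.524, 0.475, 0.523, -0.475]
contact_force: [-2.7, -0.9, 6.5]
width: 0.0292
```

Seated with light contact at 0.045 as expected. Twisting a quarter turn.

carry_out:
  deltas: [0,0,0,-0.978,0,0,-1,0,0,0,-0.978,0,0,-1,0,0,0,-0.978,0,0,-1,0,0,0,-0.978,0,0,-1,0,0,0,-0.978,0,0,-1,0,0,0,-0.978,0,0,-1,0,0,0,-0.978,0,0,-1,0,0,0,-0.978,0,0,-1]

```text
clock: 30.98
position: [0.6285, -0.0175, 0.045]
ee_rot: [0.633, 0.316, 0.632, -0.316]
contact_force: [-1.0, -0.2, 5.6]
width: 0.029
```

carry_out:
  deltas: [0,0,0,-0.978,0,0,-1,0,0,0,-0.978,0,0,-1,0,0,0,-0.978,0,0,-1,0,0,0,-0.978,0,0,-1,0,0,0,-0.978,0,0,-1,0,0,0,-0.978,0,0,-1,0,0,0,-0.978,0,0,-1,0,0,0,-0.978,0,0,-1]

```text
clock: 31.98
position: [0.6285, -0.0175, 0.045]
ee_rot: [0.695, 0.134, 0.693, -0.134]
contact_force: [0.5, 0.3, 4.7]
width: 0.029
```

carry_out:
  deltas: [0,0,0,-0.978,0,0,-1,0,0,0,-0.978,0,0,-1,0,0,0,-0.978,0,0,-1,0,0,0,-0.978,0,0,-1,0,0,0,-0.978,0,0,-1,0,0,0,-0.978,0,0,-1,0,0,0,-0.978,0,0,-1,0,0,0,0,0,0,-1,0,0,0,0,0,0,-1]

```text
clock: 33.1
position: [0.6287, -0.0175, 0.045]
ee_rot: [0.707, -0.034, 0.705, 0.033]
contact_force: [-0.3, 0.9, 6.0]
width: 0.0289
```

```bash
python3 - <<'E'
from h import *
s=st(); print(s['moment'],intrack(s['position'])); plan(slot(.06,.045),down(95.5),1); grab('wrist','w15.png')
E
```

```text
t 33.1 p [ 0.6287 -0.0175  0.045 ] F [-0.3  0.9  6. ] w 0.0289 q [-0.14  0.47  1.61 -0.    1.06 -1.8 ]
[ 0.10977129 -0.02378076  0.04223699] [0.0012 0.0592]
n 1 row [-0.0, 0.014, -0.019, -0.02, 0.042, 0.012]
```

View pics/w15.png

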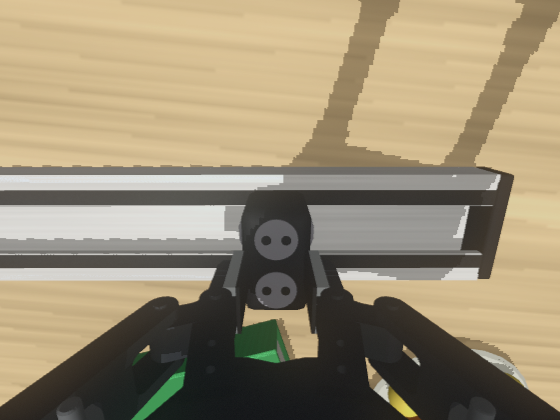

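The pod is square across the slot at (277,250). Releasing and rising.

carry_out:
  deltas: [-0.01,0,0,0,0,0,1,0,0,0,0,0,0,1,0,0,0,0,0,0,1,0,0,0,0,0,0,1,0,0,0,0,0,0,1,-0.4,0,0,0,0,0,1,-0.9,0,0,0,0,0,1,-0.9,0,0,0,0,0,1,0,0,0,0,0,0,1,0,0,0,0,0,0,1]

```text
clock: 34.4
position: [0.6268, -0.0174, 0.1759]
ee_rot: [0.706, -0.034, 0.707, 0.034]
contact_force: [1.0, 0.5, -0.2]
width: 0.0853
```

```bash
python3 - <<'E'
from h import *
s=st(); im=grab('wrist','w16.png');Q=cloud(im).reshape(-1,3)
r=rect(Q,.57,.69,-.08,.05,.07,.085); print(intrack(r[0]))
for n in ['top','scene']:
    im=grab(n,n+'16.png');Q=cloud(im).reshape(-1,3)
    r=rect(Q,.40,.50,-.28,-.15,.064,.075)
E
```

```text
t 34.4 p [ 0.6268 -0.0174  0.1759] F [ 1.   0.5 -0.2] w 0.0853 q [-0.14  0.37  1.43 -0.    1.35 -1.8 ]
2265 [ 0.6264 -0.0186] [0.0582 0.0358] 5.73 z 0.0772
[-0.0012  0.0583]
199 [ 0.4459 -0.2127] [0.0594 0.0358] 38.29 z 0.0699
70 [ 0.4427 -0.2042] [0.0589 0.0198] 48.16 z 0.0713
```

View pics/top16.png

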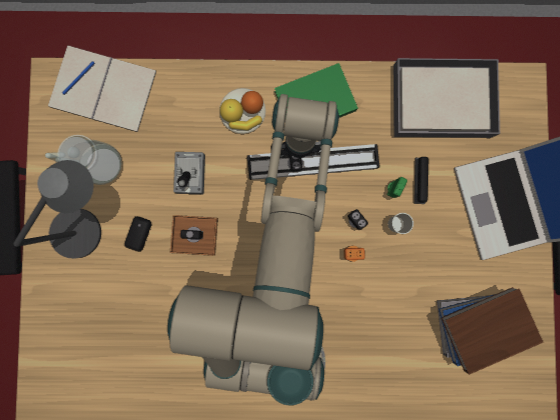

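Pod A is at (-1 mm, 58 mm) in the track, 5.7° against the track's 5.5°, top 0.077. It's correct. Pod B is unchanged at about (0.447,-0.212), so I go to it.

```bash
python3 - <<'E'
from h import *
s=st(); plan([.447,-.2123,.18],down(22),19); plan([.447,-.2123,.18],down(-51),19,start=(np.array([.447,-.2123,.18]),down(22)))
E
```

```text
t 34.55 p [ 0.6261 -0.0173  0.1743] F [-0.  -0.  -0.8] w 0.0852 q [-0.14  0.37  1.43 -0.    1.35 -1.8 ]
n 19 row [-0.005, -0.242, -0.057, 0.967, -0.003, 0.002]
n 19 row [0.0, 0.0, 0.0, 0.961, 0.0, 0.0]
```

carry_out:
  deltas: [-0.005,-0.242,-0.057,0.967,0,0,1,-0.005,-0.242,-0.057,0.967,0,0,1,-0.005,-0.242,-0.057,0.967,0,0,1,-0.005,-0.242,-0.057,0.967,0,0,1,-0.005,-0.242,-0.057,0.967,0,0,1,-0.005,-0.242,-0.057,0.967,0,0,1,-0.005,-0.242,-0.057,0.967,0,0,1,-0.005,-0.242,-0.057,0.967,0,0,1,-0.005,-0.242,-0.057,0.967,0,0,1,-0.005,-0.242,-0.057,0.967,0,0,1]

```text
clock: 35.8
position: [0.564, -0.1501, 0.1777]
ee_rot: [0.676, 0.203, 0.679, -0.203]
contact_force: [0.4, -0.5, -0.9]
width: 0.0852
```

carry_out:
  deltas: [-0.005,-0.242,-0.057,0.967,0,0,1,-0.005,-0.242,-0.057,0.967,0,0,1,-0.005,-0.242,-0.057,0.967,0,0,1,-0.005,-0.242,-0.057,0.967,0,0,1,-0.005,-0.242,-0.057,0.967,0,0,1,-0.005,-0.242,-0.057,0.967,0,0,1,-0.005,-0.242,-0.057,0.967,0,0,1,-0.005,-0.242,-0.057,0.967,0,0,1,-0.005,-0.242,-0.057,0.967,0,0,1]

```text
clock: 36.92
position: [0.4472, -0.2119, 0.1807]
ee_rot: [0.585, 0.396, 0.587, -0.396]
contact_force: [0.4, -0.1, 0.0]
width: 0.0853
```

carry_out:
  deltas: [0,0,0,0.961,0,0,1,0,0,0,0.961,0,0,1,0,0,0,0.961,0,0,1,0,0,0,0.961,0,0,1,0,0,0,0.961,0,0,1,0,0,0,0.961,0,0,1,0,0,0,0.961,0,0,1,0,0,0,0.961,0,0,1,0,0,0,0.961,0,0,1,0,0,0,0.961,0,0,1]

```text
clock: 38.17
position: [0.4477, -0.2117, 0.1807]
ee_rot: [-0.422, -0.566, -0.424, 0.567]
contact_force: [-0.3, 0.6, -0.6]
width: 0.0855
```

carry_out:
  deltas: [0,0,0,0.961,0,0,1,0,0,0,0.961,0,0,1,0,0,0,0.961,0,0,1,0,0,0,0.961,0,0,1,0,0,0,0.961,0,0,1,0,0,0,0.961,0,0,1,0,0,0,0.961,0,0,1,0,0,0,0.961,0,0,1,0,0,0,0.961,0,0,1,0,0,0,0,0,0,1]

```text
clock: 39.42
position: [0.4478, -0.2118, 0.1809]
ee_rot: [-0.235, -0.666, -0.237, 0.667]
contact_force: [-0.4, -1.0, 0.4]
width: 0.0852
```

```bash
python3 - <<'E'
from h import *
s=st(); im=grab('wrist','w17.png'); Q=cloud(im).reshape(-1,3)
rect(Q,.38,.52,-.28,-.15,.066,.075)
plan([.447,-.2123,.037],down(-51),5)
E
```

```text
t 39.42 p [ 0.4478 -0.2118  0.1809] F [-0.4 -1.   0.4] w 0.0852 q [-0.58  0.17  1.7  -0.    1.28  0.31]
1916 [ 0.4476 -0.2125] [0.0578 0.0341] 39.84 z 0.0693
n 5 row [0.48, -0.0, 0.003, 0.001, 0.003, 0.005]
```

View pics/w17.png

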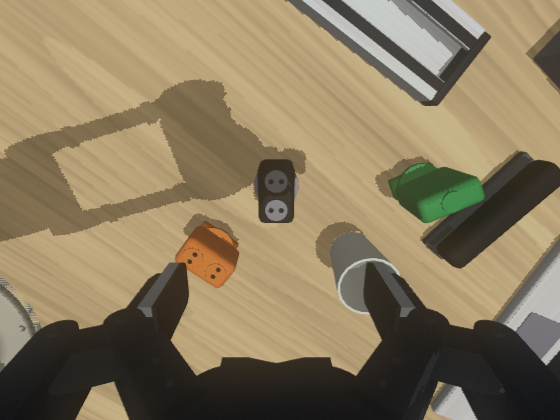

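Pod B is at (276,190) in the wrist picture, between the finger planes. The cup (365,280), the orange decoy (207,255) and the green one (435,190) are all clear of the fingers. Descending.

carry_out:
  deltas: [0.48,0,0.003,0,0,0,1,0.48,0,0.003,0,0,0,1,0.48,0,0.003,0,0,0,1,0.48,0,0.003,0,0,0,1,0.46,0,0.003,0,0,0,1,0,0,0,0,0,0,1,0,0,0,0,0,0,1]

```text
clock: 40.35
position: [0.4482, -0.2131, 0.0399]
ee_rot: [0.236, 0.667, 0.236, -0.667]
contact_force: [-0.1, -0.4, 1.5]
width: 0.0857
```

```bash
python3 - <<'E'
from h import *
s=st(); plan([.4475,-.2124,.037],down(-51),1)
E
```

```text
t 40.35 p [ 0.4482 -0.2131  0.0399] F [-0.1 -0.4  1.5] w 0.0857 q [-0.58  0.31  1.91 -0.    0.93  0.31]
n 1 row [0.048, -0.016, 0.001, -0.006, 0.003, -0.014]
```

carry_out:
  deltas: [0.04,0,0,0,0,0,-1,0,0,0,0,0,0,-1,0,0,0,0,0,0,-1,0,0,0,0,0,0,-1,0,0,0,0,0,0,-1,0,0,0,0,0,0,-1,0,0,0,0,0,0,-1]
  newtons: 100

```text
clock: 41.22
position: [0.4523, -0.2167, 0.0428]
ee_rot: [0.24, 0.669, 0.232, -0.664]
contact_force: [-3.4, 0.1, 32.4]
width: 0.0006
```

carry_out:
  deltas: [-0.2,0,0,0,0,0,-1,-0.6,0,0,0,0,0,-1,-0.8,0,0,0,0,0,-1,-0.4,0,0,0,0,0,-1,0,0,0,0,0,0,-1,0,0,0,0,0,0,-1]

```text
clock: 41.98
position: [0.4468, -0.2122, 0.1558]
ee_rot: [-0.235, -0.666, -0.236, 0.667]
contact_force: [-0.3, 0.5, -0.6]
width: 0.0
```

```bash
python3 - <<'E'
from h import *
s=st(); grab('wrist','w18.png'); plan(slot(-.05,.13),down(5.5),15)
E
```

```text
t 41.98 p [ 0.4468 -0.2122  0.1558] F [-0.3  0.5 -0.6] w 0.0 q [-0.58  0.19  1.74 -0.    1.22  0.31]
n 15 row [0.028, 0.16, -0.183, -0.942, -0.0, 0.003]
```

View pics/w18.png

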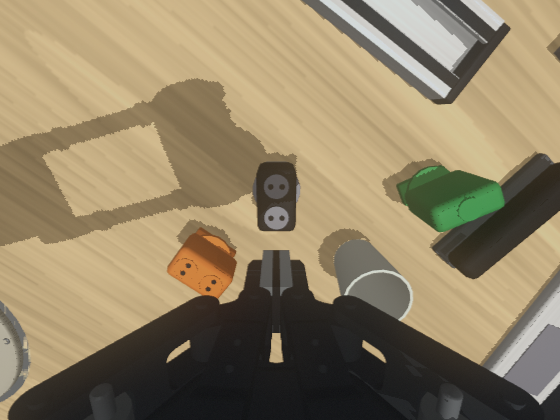

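```bash
python3 - <<'E'
from h import *
s=st(); im=grab('wrist'); Q=cloud(im).reshape(-1,3)
r=rect(Q,.38,.55,-.28,-.13,.06,.1)
k=box(Q,.38,.55,-.28,-.13,.012,.1); print(np.percentile(k[:,2],[1,5,20,50,80,95,99]).round(4))
for n in ['top','scene']:
    im=grab(n,n+'19.png');Q=cloud(im).reshape(-1,3)
    r=rect(Q,.38,.55,-.28,-.12,.055,.075)
E
```

```text
t 42.02 p [ 0.4467 -0.212   0.1554] F [-0.1 -0.3 -0.9] w 0.0001 q [-0.58  0.19  1.74 -0.    1.22  0.31]
2477 [ 0.4481 -0.2118] [0.0579 0.0361] 38.46 z 0.0692
[0.0248 0.0317 0.0664 0.069  0.07   0.0708 0.0713]
105 [ 0.4573 -0.2026] [0.0306 0.0367] 45.21 z 0.0693
166 [ 0.4502 -0.2111] [0.0584 0.0359] 41.79 z 0.0709
```

View pics/top19.png

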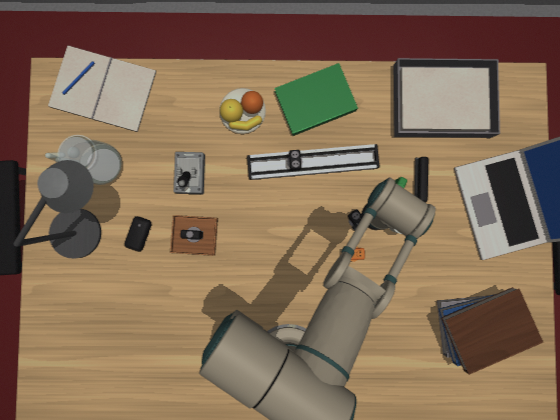

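The fingers shut fully but pod B didn't move: it is still at (0.448,-0.212), standing upright. At 100 N the pads worked past the body. I retry with a lower grip force.

carry_out:
  deltas: [0,0,0,0,0,0,1,0,0,0,0,0,0,1,0,0,0,0,0,0,1,0,0,0,0,0,0,1,0,0,0,0,0,0,1,0,0,0,0,0,0,1]
  newtons: 40

```text
clock: 42.92
position: [0.4477, -0.2127, 0.1569]
ee_rot: [-0.236, -0.667, -0.236, 0.667]
contact_force: [-0.5, 0.6, -0.1]
width: 0.0856
```

```bash
python3 - <<'E'
from h import *
s=st(); im=grab('wrist','w20.png'); Q=cloud(im).reshape(-1,3)
r=rect(Q,.38,.55,-.28,-.13,.066,.1)
plan([.4478,-.2121,.037],down(-51),4)
E
```

```text
t 42.92 p [ 0.4477 -0.2127  0.1569] F [-0.5  0.6 -0.1] w 0.0856 q [-0.58  0.19  1.74 -0.    1.22  0.31]
2241 [ 0.4478 -0.2123] [0.0576 0.0341] 39.23 z 0.0693
n 4 row [0.5, -0.002, -0.002, -0.003, 0.002, -0.001]
```

View pics/w20.png

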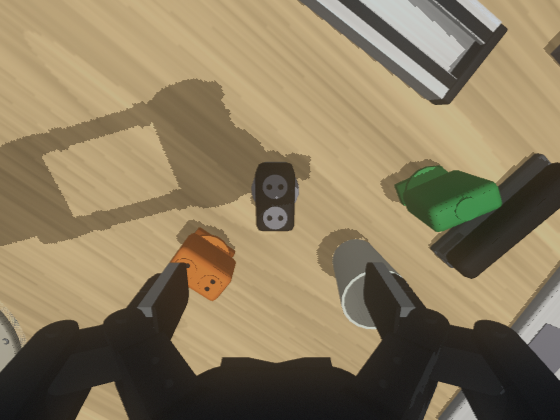

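carry_out:
  deltas: [0.5,0,0,0,0,0,1,0.5,0,0,0,0,0,1,0.5,0,0,0,0,0,1,0.5,0,0,0,0,0,1,0,0,0,0,0,0,1,0,0,0,0,0,0,1]

```text
clock: 43.72
position: [0.4484, -0.2133, 0.0378]
ee_rot: [0.236, 0.667, 0.235, -0.666]
contact_force: [1.2, -0.2, 0.4]
width: 0.0851
```

carry_out:
  deltas: [0,0,0,0,0,0,-1,0,0,0,0,0,0,-1,0,0,0,0,0,0,-1,0,0,0,0,0,0,-1]

```text
clock: 44.22
position: [0.4455, -0.2096, 0.0403]
ee_rot: [-0.233, -0.666, -0.238, 0.668]
contact_force: [-10.2, 11.4, 48.8]
width: 0.0123
```

carry_out:
  deltas: [0,0,0,0,0,0,-1,0,0,0,0,0,0,-1]

```text
clock: 44.48
position: [0.4512, -0.2155, 0.0434]
ee_rot: [0.24, 0.668, 0.233, -0.665]
contact_force: [-5.7, 1.6, 38.8]
width: 0.0001
```

```bash
python3 - <<'E'
from h import *
s=st(); im=grab('wrist','w21.png')
E
```

```text
t 44.48 p [ 0.4512 -0.2155  0.0434] F [-5.7  1.6 38.8] w 0.0001 q [-0.58  0.3   1.9  -0.    0.92  0.31]
```

View pics/w21.png

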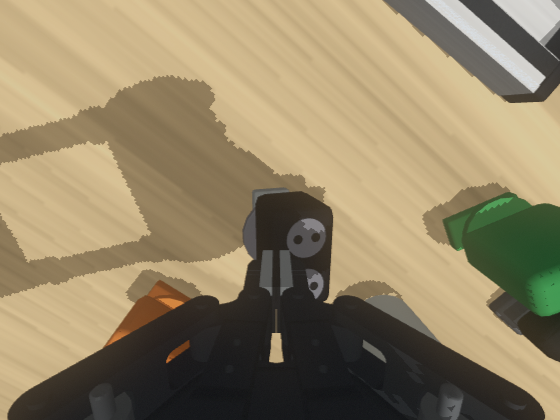

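The fingers again slid past the body and tilted the pod slightly. I open and lift away, then retry with a controlled part-closing instead of a full shut.

carry_out:
  deltas: [-0.3,0,0,0,0,0,-1,-0.5,0,0,0,0,0,-1,-0.8,0,0,0,0,0,-1,-0.4,0,0,0,0,0,0,0,0,0,0,0,0,1,0,0,0,0,0,0,1,0,0,0,0,0,0,1,0,0,0,0,0,0,1]
  newtons: 20

```text
clock: 45.52
position: [0.4472, -0.2124, 0.1558]
ee_rot: [-0.235, -0.666, -0.236, 0.667]
contact_force: [0.5, -0.3, -0.4]
width: 0.0851
```

```bash
python3 - <<'E'
from h import *
s=st(); im=grab('wrist','w22.png'); Q=cloud(im).reshape(-1,3)
r=rect(Q,.38,.55,-.28,-.13,.066,.1)
k=box(Q,.38,.55,-.28,-.13,.012,.1)
for z in np.arange(.03,.075,.005):
    q=k[(k[:,2]>z)&(k[:,2]<z+.005)]
    if len(q)>20: c=np.cos(np.radians(39.2));sn=np.sin(np.radians(39.2)); x=(q[:,0]-.4478)*c+(q[:,1]+.2123)*sn; y=-(q[:,0]-.4478)*sn+(q[:,1]+.2123)*c; print('z%.3f'%z,len(q),'x',np.percentile(x,[1,99]).round(4),'y',np.percentile(y,[1,99]).round(4))
E
```

```text
t 45.52 p [ 0.4472 -0.2124  0.1558] F [ 0.5 -0.3 -0.4] w 0.0851 q [-0.58  0.19  1.74 -0.    1.22  0.31]
2237 [ 0.4477 -0.2123] [0.0574 0.0339] 39.54 z 0.0693
z0.030 30 x [0.0261 0.0295] y [-0.0138  0.0167]
z0.035 30 x [0.0279 0.0293] y [-0.0146  0.0145]
z0.040 33 x [0.0266 0.0295] y [-0.0165  0.0152]
z0.045 23 x [0.0277 0.0294] y [-0.0154  0.015 ]
z0.050 33 x [0.0255 0.0294] y [-0.0165  0.0166]
z0.055 32 x [0.0276 0.0294] y [-0.0157  0.0153]
z0.060 152 x [-0.0248  0.0294] y [-0.0179  0.018 ]
z0.065 1745 x [-0.028   0.0283] y [-0.0168  0.017 ]
z0.070 561 x [-0.0248  0.024 ] y [-0.0121  0.0112]
```

View pics/w22.png

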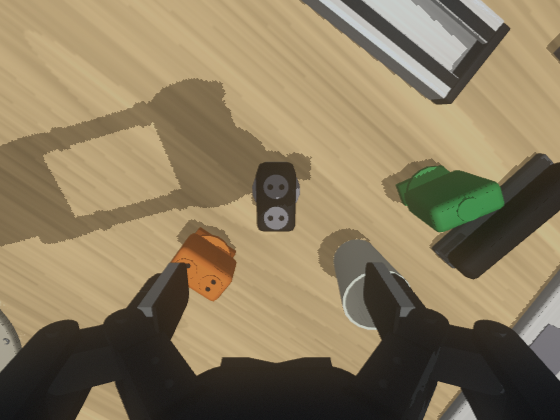

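Pod B stands where it was. Going down a little deeper and closing in steps.

```bash
python3 - <<'E'
from h import *
plan([.4477,-.2123,.034],down(-50.7),4)
E
```

```text
n 4 row [0.508, 0.001, -0.002, -0.022, 0.003, 0.005]
```

carry_out:
  deltas: [0.508,0,-0.002,-0.02,0,0,1,0.508,0,-0.002,-0.02,0,0,1,0.508,0,-0.002,-0.02,0,0,1,0.508,0,-0.002,-0.02,0,0,1,0,0,0,0,0,0,1,0,0,0,0,0,0,1]
  newtons: 20

```text
clock: 46.32
position: [0.4487, -0.2129, 0.0356]
ee_rot: [0.238, 0.666, 0.237, -0.666]
contact_force: [-0.2, 0.4, 1.3]
width: 0.0856
```

carry_out:
  deltas: [0,0,0,0,0,0,0.2,0,0,0,0,0,0,0.1,0,0,0,0,0,0,0,0,0,0,0,0,0,-0.05,0,0,0,0,0,0,-0.1,0,0,0,0,0,0,-0.1]

```text
clock: 47.08
position: [0.448, -0.2125, 0.0349]
ee_rot: [-0.238, -0.666, -0.238, 0.666]
contact_force: [1.0, -0.3, 0.7]
width: 0.0385
```

carry_out:
  deltas: [0,0,0,0,0,0,-0.15,0,0,0,0,0,0,-0.15,0,0,0,0,0,0,-0.2,0,0,0,0,0,0,-0.2]

```text
clock: 47.58
position: [0.4479, -0.2123, 0.0351]
ee_rot: [-0.238, -0.666, -0.238, 0.666]
contact_force: [-1.6, 1.0, 1.8]
width: 0.0347
```

carry_out:
  deltas: [0,0,0,0,0,0,-0.25,0,0,0,0,0,0,-0.25,0,0,0,0,0,0,-0.25]

```text
clock: 47.95
position: [0.448, -0.2124, 0.0351]
ee_rot: [-0.238, -0.666, -0.238, 0.666]
contact_force: [-1.5, 1.7, 3.2]
width: 0.0352
```

```bash
python3 - <<'E'
from h import *
s=st(); im=grab('wrist','w23.png')
E
```

```text
t 47.95 p [ 0.448  -0.2124  0.0351] F [-1.5  1.7  3.2] w 0.0352 q [-0.58  0.31  1.91 -0.    0.91  0.3 ]
```

View pics/w23.png

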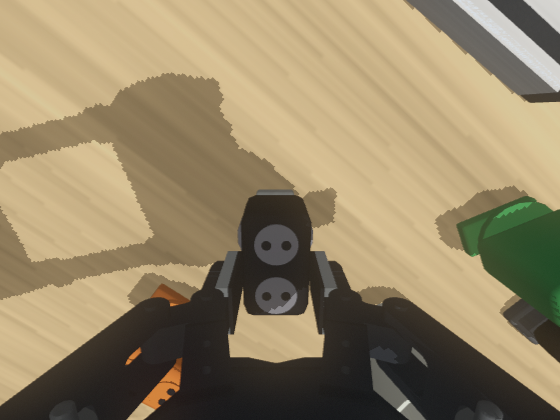

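It is gripped properly now, with the opening holding at 35 mm and the pod square between the pads at (277,255). Lifting gently.

carry_out:
  deltas: [-0.1,0,0,0,0,0,-0.3,-0.2,0,0,0,0,0,-0.3,-0.4,0,0,0,0,0,-0.3,-0.5,0,0,0,0,0,-0.3,-0.5,0,0,0,0,0,-0.3,-0.3,0,0,0,0,0,-0.3,0,0,0,0,0,0,-0.3,0,0,0,0,0,0,-0.3]
  newtons: 25

```text
clock: 49.0
position: [0.4475, -0.2121, 0.1544]
ee_rot: [-0.237, -0.666, -0.238, 0.666]
contact_force: [0.3, 0.7, -2.3]
width: 0.0348
```

```bash
python3 - <<'E'
from h import *
s=st(); im=grab('wrist','w24.png'); plan(slot(-.05,.13),down(5.5),16)
E
```

```text
t 49.0 p [ 0.4475 -0.2121  0.1544] F [ 0.3  0.7 -2.3] w 0.0348 q [-0.58  0.19  1.74 -0.    1.21  0.3 ]
n 16 row [0.025, 0.15, -0.17, -0.879, 0.0, 0.002]
```

View pics/w24.png

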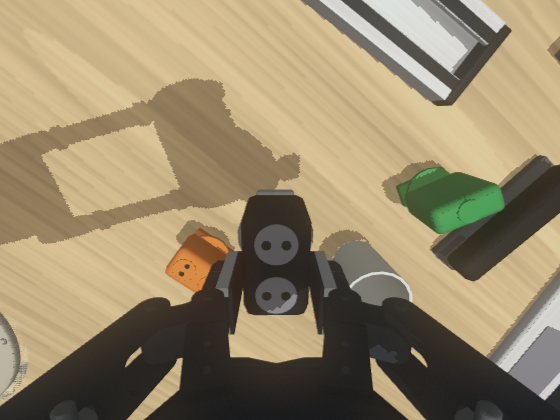

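Held (2.3 N weight, 35 mm). Carrying it to the slot at track y = -0.05.

carry_out:
  deltas: [0.025,0.15,-0.17,-0.879,0,0,-0.3,0.025,0.15,-0.17,-0.879,0,0,-0.3,0.025,0.15,-0.17,-0.879,0,0,-0.3,0.025,0.15,-0.17,-0.879,0,0,-0.3,0.025,0.15,-0.17,-0.879,0,0,-0.3,0.025,0.15,-0.17,-0.879,0,0,-0.3,0.025,0.15,-0.17,-0.879,0,0,-0.3,0.025,0.15,-0.17,-0.879,0,0,-0.3]

```text
clock: 50.05
position: [0.5538, -0.193, 0.1413]
ee_rot: [-0.392, -0.587, -0.394, 0.589]
contact_force: [-0.1, -0.2, -2.6]
width: 0.0347
```

carry_out:
  deltas: [0.025,0.15,-0.17,-0.879,0,0,-0.3,0.025,0.15,-0.17,-0.879,0,0,-0.3,0.025,0.15,-0.17,-0.879,0,0,-0.3,0.025,0.15,-0.17,-0.879,0,0,-0.3,0.025,0.15,-0.17,-0.879,0,0,-0.3,0.025,0.15,-0.17,-0.879,0,0,-0.3,0.025,0.15,-0.17,-0.879,0,0,-0.3,0.025,0.15,-0.17,-0.879,0,0,-0.3,0,0,0,0,0,0,-0.3,0,0,0,0,0,0,-0.3]

```text
clock: 51.3
position: [0.638, -0.1269, 0.13]
ee_rot: [0.523, 0.475, 0.524, -0.476]
contact_force: [0.4, -0.5, -2.3]
width: 0.035
```

```bash
python3 - <<'E'
from h import *
s=st(); print(intrack(s['position'])); im=grab('wrist','w25.png'); plan(slot(-.05,.075),down(5.5),3)
E
```

```text
t 51.3 p [ 0.638  -0.1269  0.13  ] F [ 0.4 -0.5 -2.3] w 0.035 q [-0.3   0.43  1.44 -0.    1.27 -0.4 ]
[-0.0001 -0.0507]
n 3 row [0.307, 0.0, -0.004, -0.002, 0.001, 0.008]
```

View pics/w25.png

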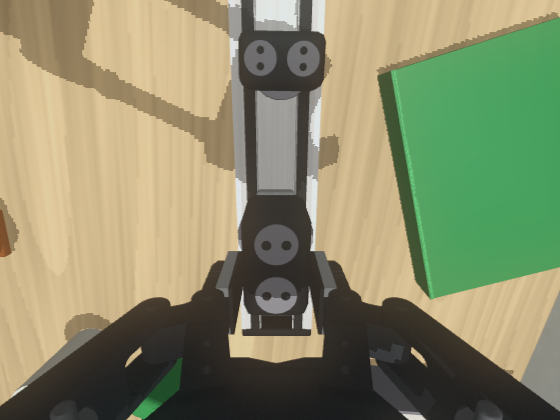

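Aligned: the slot is symmetric about column 277, and pod A is seated square at (282,60). Lowering.

carry_out:
  deltas: [0.307,0,0,0,0,0,-0.3,0.307,0,0,0,0,0,-0.3,0.307,0,0,0,0,0,-0.3,0,0,0,0,0,0,-0.3,0.15,0,0,0,0,0,-0.3,0.15,0,0,0,0,0,-0.3,0.15,0,0,0,0,0,-0.3,0.05,0,0,0,0,0,-0.3,0,0,0,0,0,0,-0.3,0,0,0,0,0,0,-0.3]

```text
clock: 52.6
position: [0.639, -0.1268, 0.0459]
ee_rot: [0.524, 0.475, 0.523, -0.475]
contact_force: [-0.2, 0.2, -2.0]
width: 0.0346
```

```bash
python3 - <<'E'
from h import *
s=st(); print(intrack(s['position'])); plan(slot(-.05,.043),down(5.5),1)
E
```

```text
t 52.6 p [ 0.639  -0.1268  0.0459] F [-0.2  0.2 -2. ] w 0.0346 q [-0.3   0.5   1.55 -0.    1.09 -0.4 ]
[ 0.0009 -0.0506]
n 1 row [0.049, -0.016, -0.01, 0.008, 0.009, -0.005]
```

carry_out:
  deltas: [0.05,-0.01,0,0,0,0,-0.3,0.01,0,0,0,0,0,-0.3,0,0,0,0,0,0,-0.3]

```text
clock: 52.98
position: [0.6386, -0.127, 0.0431]
ee_rot: [0.524, 0.475, 0.523, -0.475]
contact_force: [-1.4, -0.0, 5.2]
width: 0.0345
```

Seated at 0.043 with 5 N. Twisting.

carry_out:
  deltas: [0,0,0,-0.978,0,0,-0.3,0,0,0,-0.978,0,0,-0.3,0,0,0,-0.978,0,0,-0.3,0,0,0,-0.978,0,0,-0.3,0,0,0,-0.978,0,0,-0.3,0,0,0,-0.978,0,0,-0.3,0,0,0,-0.978,0,0,-0.3,0,0,0,-0.978,0,0,-0.3]

```text
clock: 53.98
position: [0.6405, -0.1275, 0.0431]
ee_rot: [0.634, 0.316, 0.631, -0.316]
contact_force: [2.5, 0.2, 2.5]
width: 0.0346
```

carry_out:
  deltas: [0,0,0,-0.978,0,0,-0.3,0,0,0,-0.978,0,0,-0.3,0,0,0,-0.978,0,0,-0.3,0,0,0,-0.978,0,0,-0.3,0,0,0,-0.978,0,0,-0.3,0,0,0,-0.978,0,0,-0.3,0,0,0,-0.978,0,0,-0.3,0,0,0,-0.978,0,0,-0.3]

```text
clock: 54.98
position: [0.6403, -0.1269, 0.0431]
ee_rot: [0.696, 0.134, 0.693, -0.134]
contact_force: [2.8, 0.2, 3.2]
width: 0.0349
```

carry_out:
  deltas: [0,0,0,-0.978,0,0,-0.3,0,0,0,-0.978,0,0,-0.3,0,0,0,-0.978,0,0,-0.3,0,0,0,-0.978,0,0,-0.3,0,0,0,-0.978,0,0,-0.3,0,0,0,-0.978,0,0,-0.3,0,0,0,-0.978,0,0,-0.3,0,0,0,0,0,0,-0.3,0,0,0,0,0,0,-0.3]

```text
clock: 56.1
position: [0.6399, -0.1265, 0.043]
ee_rot: [0.708, -0.034, 0.705, 0.033]
contact_force: [2.8, 1.8, 4.5]
width: 0.0346
```

```bash
python3 - <<'E'
from h import *
s=st(); print(s['moment'],intrack(s['position'])); plan(slot(-.05,.043),down(95.5),1); grab('wrist','w26.png')
E
```

```text
t 56.1 p [ 0.6399 -0.1265  0.043 ] F [2.8 1.8 4.5] w 0.0346 q [-0.3   0.5   1.55  0.    1.08 -1.97]
[ 0.46464351 -0.45466878  0.0014703 ] [ 0.0019 -0.0505]
n 1 row [0.0, 0.008, -0.032, -0.017, 0.053, 0.009]
```

View pics/w26.png

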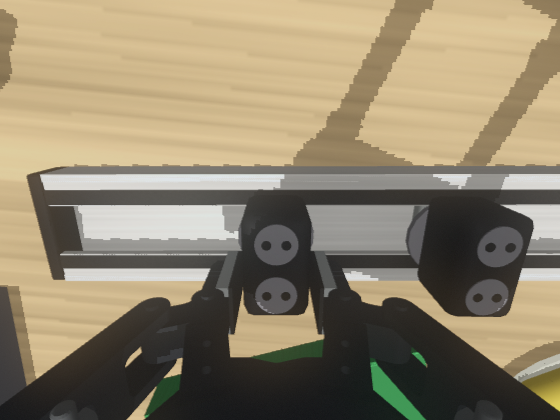

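Pod B is square across the slot at (277,255), with pod A beside it at (475,255). Releasing and rising.

carry_out:
  deltas: [0,0,0,0,0,0,1,0,0,0,0,0,0,1,0,0,0,0,0,0,1,0,0,0,0,0,0,1,-0.4,0,0,0,0,0,1,-0.9,0,0,0,0,0,1,-0.9,0,0,0,0,0,1,-0.5,0,0,0,0,0,1,0,0,0,0,0,0,1,0,0,0,0,0,0,1]

```text
clock: 57.4
position: [0.6373, -0.1265, 0.2027]
ee_rot: [0.705, -0.034, 0.707, 0.034]
contact_force: [0.3, -0.3, -0.5]
width: 0.0852
```

```bash
python3 - <<'E'
from h import *
s=st(); im=grab('wrist','w27.png');Q=cloud(im).reshape(-1,3)
for y in (.06,-.05):
    c=slot(y,0); r=rect(Q,c[0]-.05,c[0]+.05,c[1]-.045,c[1]+.045,.073,.085); print(intrack(r[0]))
grab('scene','s27.png'); grab('top','t27.png')
E
```

```text
t 57.4 p [ 0.6373 -0.1265  0.2027] F [ 0.3 -0.3 -0.5] w 0.0852 q [-0.3   0.39  1.33 -0.    1.43 -1.97]
1807 [ 0.6308 -0.0177] [0.0585 0.0344] 5.1 z 0.0772
[0.0032 0.0587]
1803 [ 0.6402 -0.128 ] [0.0583 0.0346] 4.88 z 0.0773
[ 0.002 -0.052]
```

View pics/s27.png

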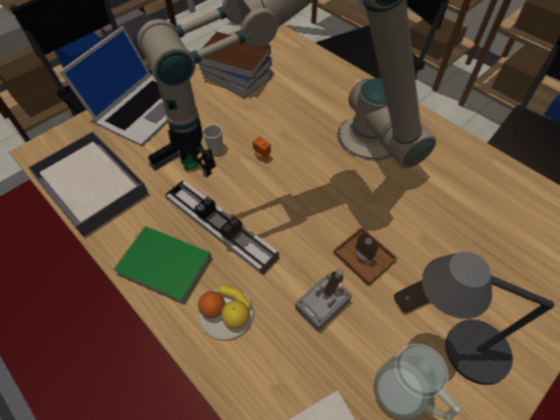

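View pics/t27.png

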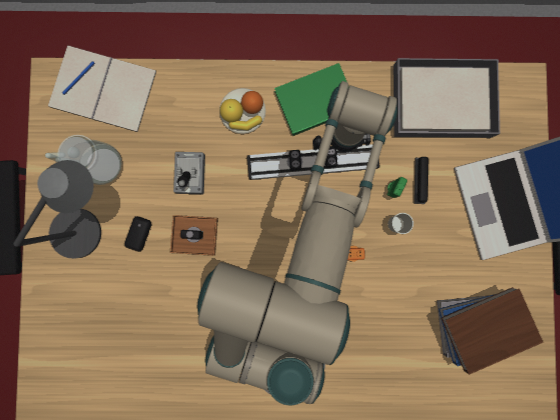

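Both pods sit square, at (+3 mm, 59 mm) and (+2 mm, -52 mm) in the track, tops 0.077 (mid 0.055). The old pod is upright in the tray, and no other loose black pod is on the table. Next, back to the lever.

```bash
python3 - <<'E'
from h import *
s=st(); w=[.55,.15,.26]; plan(w,down(92),6); p,Rt=lev(.160,.87); print(p); plan(p,Rt,8,start=(np.array(w),down(92)))
E
```

```text
t 57.55 p [ 0.6371 -0.1264  0.202 ] F [ 0.4 -0.5  0.7] w 0.0856 q [-0.3   0.39  1.33 -0.    1.43 -1.97]
n 6 row [-0.16, 0.783, -0.188, 0.146, -0.009, -0.002]
[0.52805833 0.3175     0.18609423]
n 8 row [0.145, 0.35, -0.067, 0.062, -0.752, -0.013]
```

carry_out:
  deltas: [-0.16,0.783,-0.188,0.146,0,0,1,-0.16,0.783,-0.188,0.146,0,0,1,-0.16,0.783,-0.188,0.146,0,0,1,-0.16,0.783,-0.188,0.146,0,0,1,-0.16,0.783,-0.188,0.146,0,0,1,-0.16,0.783,-0.188,0.146,0,0,1]

```text
clock: 58.3
position: [0.5497, 0.151, 0.2606]
ee_rot: [0.706, -0.012, 0.708, 0.012]
contact_force: [0.8, 0.4, 0.6]
width: 0.0856
```

carry_out:
  deltas: [0.145,0.35,-0.067,0.062,-0.752,-0.013,1,0.145,0.35,-0.067,0.062,-0.752,-0.013,1,0.145,0.35,-0.067,0.062,-0.752,-0.013,1,0.145,0.35,-0.067,0.062,-0.752,-0.013,1,0.145,0.35,-0.067,0.062,-0.752,-0.013,1,0.145,0.35,-0.067,0.062,-0.752,-0.013,1,0.145,0.35,-0.067,0.062,-0.752,-0.013,1,0.145,0.35,-0.067,0.062,-0.752,-0.013,1,0,0,0,0,0,0,1,0,0,0,0,0,0,1]

```text
clock: 59.55
position: [0.5288, 0.3167, 0.1872]
ee_rot: [0.839, -0.0, 0.545, -0.0]
contact_force: [0.3, 0.2, 0.4]
width: 0.0852
```

```bash
python3 - <<'E'
from h import *
s=st(); im=grab('wrist','w28.png'); Q=cloud(im).reshape(-1,3)
l=box(Q,.5,.65,.27,.37,.088,.16)
for z in np.arange(.08,.16,.01):
    k=l[(l[:,2]>=z)&(l[:,2]<z+.01)]
    if len(k): print('   z%.2f'%z,len(k),k.mean(0).round(4),k.min(0).round(3),k.max(0).round(3))
plan(*lev(.057,.87),5)
E
```

```text
t 59.55 p [0.5288 0.3167 0.1872] F [0.3 0.2 0.4] w 0.0852 q [ 0.57  0.18  1.76 -0.29  0.87 -0.85]
   z0.08 11 [0.5572 0.3169 0.0889] [0.554 0.306 0.088] [0.562 0.328 0.09 ]
   z0.09 43 [0.5526 0.3178 0.0943] [0.549 0.308 0.09 ] [0.558 0.328 0.1  ]
   z0.10 3 [0.5483 0.3177 0.1006] [0.548 0.315 0.101] [0.548 0.321 0.101]
   z0.11 263 [0.5414 0.3191 0.1181] [0.537 0.305 0.112] [0.547 0.333 0.12 ]
   z0.12 552 [0.5526 0.3184 0.1242] [0.54  0.303 0.12 ] [0.566 0.335 0.13 ]
   z0.13 244 [0.5448 0.3189 0.1358] [0.538 0.311 0.13 ] [0.567 0.327 0.14 ]
   z0.14 198 [0.545  0.319  0.1422] [0.539 0.312 0.14 ] [0.554 0.326 0.145]
n 5 row [0.347, 0.003, -0.006, -0.001, -0.001, 0.002]
```

View pics/w28.png

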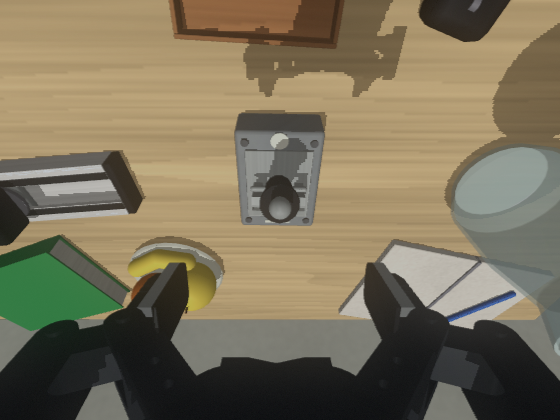

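The lever ball is at (280,205), centred and leaning to OFF. Descending along the lever.

carry_out:
  deltas: [0.347,0.005,-0.006,0,0,0,1,0.347,0.005,-0.006,0,0,0,1,0.347,0.005,-0.006,0,0,0,1,0.347,0.005,-0.006,0,0,0,1,0.347,0.005,-0.006,0,0,0,1,0,0,0,0,0,0,1,0,0,0,0,0,0,1]

```text
clock: 60.48
position: [0.5703, 0.3182, 0.0927]
ee_rot: [0.839, 0.0, 0.544, -0.0]
contact_force: [-0.3, 0.2, -0.5]
width: 0.0851
```

```bash
python3 - <<'E'
from h import *
s=st(); d=s['position']-PIV; print('r',np.hypot(d[0],d[2]),'ang',.45-np.arctan2(d[0],d[2])); plan(*lev(.057,.87),1)
E
```

```text
t 60.48 p [0.5703 0.3182 0.0927] F [-0.3  0.2 -0.5] w 0.0851 q [ 0.53  0.31  1.84 -0.35  0.65 -0.8 ]
r 0.05748692280657485 ang 0.8619102687459717
n 1 row [0.008, -0.012, -0.008, -0.017, 0.013, 0.003]
```

carry_out:
  deltas: [0,0,0,0,0,0,-1,0,0,0,0,0,0,-1,0,0,0,0,0,0,-1,0,0,0,0,0,0,-1,0,0,0,0,0,0,-1,0,0,0,0,0,0,-1,0,0,0,0,0,0,-1,0,0,0,0,0,0,-1]
  newtons: 80

```text
clock: 61.48
position: [0.5699, 0.3196, 0.0933]
ee_rot: [0.84, 0.001, 0.543, 0.001]
contact_force: [-2.4, 0.8, 4.9]
width: 0.0288
```

carry_out:
  deltas: [-0.1,0,0,0,0,0,-1,-0.1,0,0,0,0,0,-1,-0.1,0,0,0,0,0,-1,-0.035,0,0,0,0,0,-1,0,0,0,0,0,0,-1,0,0,0,0,0,0,-1]

```text
clock: 62.22
position: [0.5613, 0.3195, 0.1092]
ee_rot: [0.839, 0.0, 0.544, 0.0]
contact_force: [4.8, 5.4, -8.4]
width: 0.0291
```

```bash
python3 - <<'E'
from h import *
s=st(); d=s['position']-PIV; r=np.hypot(d[0],d[2]);print('r',r,'ang',.45-np.arctan2(d[0],d[2])); grab('wrist','w29.png')
plan(*lev(r,-.03),15)
E
```

```text
t 62.23 p [0.5613 0.3195 0.1092] F [ 4.8  5.4 -8.4] w 0.0291 q [ 0.54  0.29  1.83 -0.33  0.69 -0.81]
r 0.0762479018033287 ang 0.8825507358579643
n 15 row [0.002, -0.002, 0.077, 0.0, 0.859, -0.001]
```

View pics/w29.png

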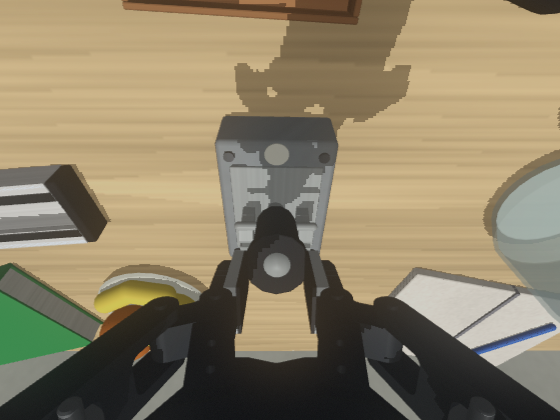

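The collar is lifted 18 mm, with the flange hiding most of the ball at (277,265) and 9.6 N axial force. Swinging to ON.

carry_out:
  deltas: [0.01,0,0.077,0,0.859,0,-1,0.01,0,0.077,0,0.859,0,-1,0.002,0,0.077,0,0.859,0,-1,0.002,0,0.077,0,0.859,0,-1,0.002,0,0.077,0,0.859,0,-1,0.002,0,0.077,0,0.859,0,-1,0.002,0,0.077,0,0.859,0,-1,0.002,0,0.077,0,0.859,0,-1,0,0,0,0,0,0,-1]

```text
clock: 63.4
position: [0.5973, 0.3188, 0.1131]
ee_rot: [0.684, 0.0, 0.729, -0.0]
contact_force: [0.1, 3.4, -9.7]
width: 0.029
```

```bash
python3 - <<'E'
from h import *
s=st(); d=s['position']-PIV; r=np.hypot(d[0],d[2]);print('r',r,'ang',.45-np.arctan2(d[0],d[2]))
plan(*lev(.0755,-.03),8)
E
```

```text
t 63.4 p [0.5973 0.3188 0.1131] F [ 0.1  3.4 -9.7] w 0.029 q [ 0.37  0.51  1.34  0.02  1.34 -1.2 ]
r 0.07323339818112923 ang 0.39510334352898807
n 8 row [-0.003, -0.003, 0.066, -0.002, 0.745, -0.0]
```

carry_out:
  deltas: [-0.003,0,0.068,0,0.745,0,-1,-0.003,0,0.068,0,0.745,0,-1,-0.003,0,0.068,0,0.745,0,-1,-0.003,0,0.068,0,0.745,0,-1,-0.003,0,0.068,0,0.745,0,-1,-0.003,0,0.068,0,0.745,0,-1,-0.003,0,0.068,0,0.745,0,-1,-0.003,0,0.068,0,0.745,0,-1,0,0,0,0,0,0,-1,0,0,0,0,0,0,-1]

```text
clock: 64.65
position: [0.6276, 0.3183, 0.1081]
ee_rot: [0.519, -0.001, 0.855, -0.001]
contact_force: [-4.0, 0.7, -8.2]
width: 0.0287
```

```bash
python3 - <<'E'
from h import *
s=st(); d=s['position']-PIV; r=np.hypot(d[0],d[2]);print('r',r,'ang',.45-np.arctan2(d[0],d[2]))
plan(*lev(.057,.0),3)
E
```

```text
t 64.65 p [0.6276 0.3183 0.1081] F [-4.   0.7 -8.2] w 0.0287 q [ 0.3   0.81  0.88  0.14  1.91 -1.26]
r 0.07623650965618187 ang -0.017267267241701634
n 3 row [0.107, -0.004, -0.005, -0.003, -0.141, 0.011]
```

At ON. Lowering the collar home.

carry_out:
  deltas: [0,0,0.03,0,0,0,-1,0.1,0,0,0,0,0,-1,0.1,0,0,0,0,0,-1,0.1,0,0,0,0,0,-1,0.03,0,0,0,0,0,-1,0,0,0,0,0,0,-1,0,0,0,0,0,0,-1]

```text
clock: 65.53
position: [0.6205, 0.3185, 0.0924]
ee_rot: [0.52, -0.0, 0.854, -0.0]
contact_force: [-5.5, 0.3, -3.6]
width: 0.0287
```

```bash
python3 - <<'E'
from h import *
s=st(); d=s['position']-PIV; r=np.hypot(d[0],d[2]);print('r',r,'ang',.45-np.arctan2(d[0],d[2]))
E
```

```text
t 65.53 p [0.6205 0.3185 0.0924] F [-5.5  0.3 -3.6] w 0.0287 q [ 0.3   0.81  0.93  0.14  1.86 -1.26]
r 0.05905913422339932 ang -0.028190258791617795
```

carry_out:
  deltas: [0,0,0,0,0,0,1,0,0,0,0,0,0,1,0,0,0,0,0,0,1,0,0,0,0,0,0,1,0,0,0,0,0,0,1,-0.4,0,0,0,0,0,1,-0.7,0,0,0,0,0,1,-0.7,0,0,0,0,0,1,0,0,0,0,0,0,1,0,0,0,0,0,0,1]

```text
clock: 66.78
position: [0.6712, 0.3185, 0.1861]
ee_rot: [0.52, -0.0, 0.854, -0.0]
contact_force: [0.9, -0.8, -0.0]
width: 0.0855
```

```bash
python3 - <<'E'
from h import *
s=st(); im=grab('wrist','w30.png'); Q=cloud(im).reshape(-1,3)
for z in np.arange(.09,.16,.01):
    k=box(Q,.56,.70,.27,.37,z,z+.01)
    if len(k): print('   z%.2f'%z,len(k),k.mean(0).round(4),k.min(0).round(3),k.max(0).round(3))
plan([.42,.12,.36],down(90))
E
```

```text
t 66.78 p [0.6712 0.3185 0.1861] F [ 0.9 -0.8 -0. ] w 0.0855 q [ 0.28  0.87  0.56  0.15  2.16 -1.23]
   z0.09 47 [0.6069 0.3185 0.0945] [0.603 0.306 0.09 ] [0.613 0.33  0.1  ]
   z0.10 46 [0.6103 0.3173 0.1042] [0.607 0.307 0.1  ] [0.613 0.327 0.109]
   z0.11 131 [0.6448 0.3171 0.1183] [0.613 0.303 0.111] [0.648 0.331 0.12 ]
   z0.12 645 [0.6296 0.3172 0.1258] [0.617 0.301 0.12 ] [0.644 0.334 0.13 ]
   z0.13 196 [0.6352 0.3175 0.136 ] [0.618 0.308 0.13 ] [0.648 0.326 0.14 ]
   z0.14 248 [0.6397 0.3172 0.1422] [0.632 0.31  0.14 ] [0.647 0.324 0.145]
n 7 row [-0.24, -0.473, -0.693, -0.001, -0.98, 0.002]
```

View pics/w30.png

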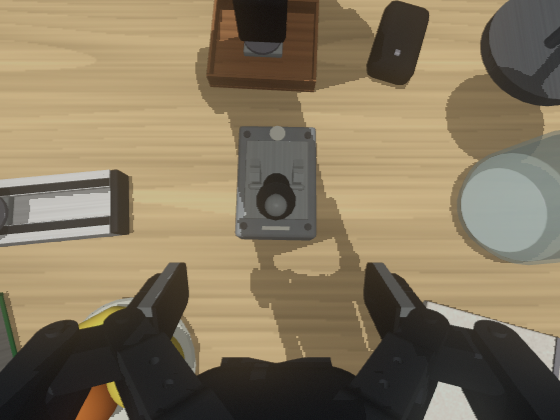

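The lever slices match the starting picture almost exactly (ball at x 0.640, flange at 0.6295), so it is ON with the collar home. I retract clear and make the final check.

carry_out:
  deltas: [-0.6,0,0,0,0,0,1,-0.6,0,0,0,0,0,1,0,-0.6,-0.6,0,-0.98,0,1,0,-0.6,-0.6,0,-0.98,0,1,0,-0.6,-0.6,0,-0.98,0,1,0,-0.6,-0.6,0,-0.98,0,1,0,-0.6,-0.6,0,-0.98,0,1,0,0,-0.6,0,-0.98,0,1,0,0,0,0,0,0,1,0,0,0,0,0,0,1]

```text
clock: 68.08
position: [0.4999, 0.1442, 0.3099]
ee_rot: [0.68, 0.002, 0.733, 0.0]
contact_force: [0.3, 0.5, -0.7]
width: 0.0856
```

```bash
python3 - <<'E'
from h import *
s=st()
for n in ['top','scene','wrist']:
    im=grab(n,n+'31.png');Q=cloud(im).reshape(-1,3); print(n)
    for y in (.06,-.05):
        c=slot(y,0)
        try: r=rect(Q,c[0]-.05,c[0]+.05,c[1]-.045,c[1]+.045,.071,.085); print('   track',intrack(r[0]))
        except Exception as e: print('none')
    try: rect(Q,.33,.46,.23,.37,.085,.1)
    except Exception: print('none')
    l=box(Q,.5,.70,.27,.37,.14,.15); 
    if len(l): print('  ball',l.mean(0))
    l=box(Q,.5,.70,.27,.37,.12,.13); 
    if len(l): print('  fl',l.mean(0))
    try: rect(Q,.39,.48,-.40,-.30,.07,.095)
    except Exception: pass
E
```

```text
t 68.08 p [0.4999 0.1442 0.3099] F [ 0.3  0.5 -0.7] w 0.0856 q [ 0.14  0.19  1.35  0.01  1.67 -1.43]
top
208 [ 0.6299 -0.0167] [0.0579 0.0341] 0.29 z 0.0774
   track [0.0025 0.0598]
213 [ 0.6394 -0.1275] [0.0604 0.0365] 5.63 z 0.0781
   track [ 0.0013 -0.0514]
95 [0.3969 0.3107] [0.0241 0.0353] 0.24 z 0.0936
116 [ 0.4346 -0.3439] [0.0609 0.0646] 0.55 z 0.0828
scene
228 [ 0.633  -0.0168] [0.0593 0.0369] 4.26 z 0.079
   track [0.0055 0.0594]
206 [ 0.6431 -0.1274] [0.0583 0.0361] 3.83 z 0.0792
   track [ 0.0049 -0.0516]
192 [0.4006 0.2994] [0.0598 0.027 ] 86.32 z 0.0941
  ball [0.64123266 0.3172028  0.14346606]
  fl [0.63531562 0.31950198 0.12495325]
160 [ 0.4369 -0.3454] [0.0648 0.0649] 11.42 z 0.0807
wrist
343 [ 0.6156 -0.0171] [0.0288 0.0344] 3.1 z 0.0771
   track [-0.0119  0.0608]
930 [ 0.64   -0.1267] [0.0593 0.036 ] 3.3 z 0.0773
   track [ 0.002  -0.0506]
1026 [0.3977 0.2988] [0.0588 0.0262] 86.98 z 0.0926
  fl [0.62436749 0.32189136 0.12639663]
0 [0. 0.] [0. 0.] 0.0 z nan
  return _methods._mean(a, axis=axis, dtype=dtype,
  ret = ret.dtype.type(ret / rcount)
```

View pics/top31.png

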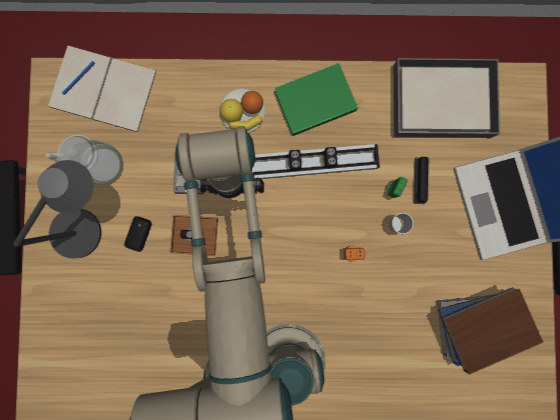

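View pics/scene31.png

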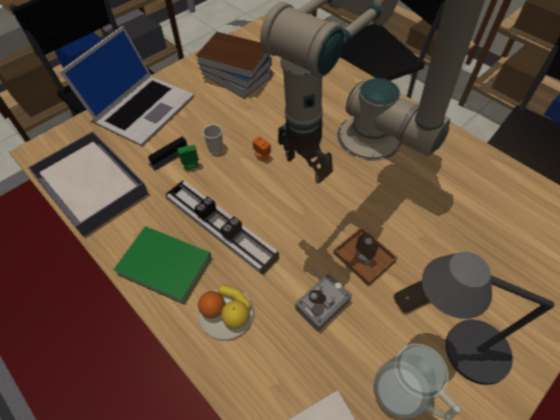

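Everything is in place and the gripper is clear. Handing in.

```bash
python3 -c "
from rig import job; print(job.sign_off())"
```

```text
the job is handed in; nothing more can be done
None
```

I completed the task and handed it in at about 68 s of the 210 s allowed; the hand-in reports no verdict. I switched the lever OFF and moved the old pod to the tray. I then locked both loose new pods in the track (only two were on the table) and switched the lever back ON.

**Last checks:**
- **Lever:** after release, the ball and flange positions matched the starting picture to within about 1 mm. That means ON with the collar home.
- **New pods:** they sit at track y of about +59 mm and -51 mm, with tops at 77–79 mm (56 mm mid-height expected, 55–57 mm measured). Most readings put them about 1–3 mm off the slot's centre line, and they are square to within a few degrees.
- **Old pod:** it stands upright near the middle of the tray, with its top at 93–94 mm.
- **Other things on the table:** the cup measured unmoved, and the mouse, stapler and two decoys look unmoved in the pictures.

**What failed or disagreed:**
- My first two grasps of the second pod failed: the fingers shut past its body (up to about 49 N on the wrist) and once tilted it slightly. A gentler, stepped close at 20–25 N held it.
- The scene camera puts the pods about 5 mm off the centre line, against 1–3 mm in the other views. Both are within the 8 mm limit.
- In the final top and wrist pictures some objects were partly hidden, so a few readings there are unreliable. These are the wrist reading of the first pod (-12 mm), the top camera's angle for that same pod (about 5° off) and its old-pod reading.

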